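Clamp the long blank in the bench cramp

TASK

Take the longest of the three wooden blanks out of the rack, where they stand on edge, and gently lay it on its broad face on the bed of the bench cramp, square and midway across the jaws. Then wind the star wheel clockwise, pushing it round spoke by spoke, until the blank is tight between both jaws, and leave it clamped. Leave the other two blanks standing in the rack and do not knock over the glue bottle.

Things in the scene. Friction and masses are not known exactly. Their poses are not given: they have to be found in the camera images.
- long_blank: Longest blank: laminated wooden bar 180 x 56 x 24 mm, 0.14-0.24 kg, light wood with dark middle strip. Origin at its centre; x along its length, y across the 24 mm thickness, z across the 56 mm width. Starts on a long edge in the rack (z up). Put down on that edge it stands alone; pushed near the top it tips onto its broad face (y then vertical) and can be taken across its 56 mm width.
- mid_blank: A blank like the long one but 130 mm long. Same axes, origin at its centre. Stays in the rack.
- short_blank: A blank like the long one but 105 mm long. Same axes, origin at its centre. Stays in the rack.
- rack: Fixed rack: plywood base 170 x 200 x 15 mm, origin on the table under its middle, z up. Three 27 mm wide slots along its x, at y = -70, 0 and 70 mm, each formed by two pairs of 12 mm dowels at x = -45 and 45 mm whose tops are 49 mm above the table. Blanks stand on the base, their tops 71 mm above the table; any blank may be in any slot. The table on its -y side, up to the cramp, is free.
- cramp: Bench cramp, fixed. Origin on the table under the middle of the bed; x along the screw, from star wheel to tail jaw; z up. Bed 110 mm wide, x = -180 to 135 mm, flat top 55 mm above the table; feet 150 mm wide. The blank goes lengthwise between two upright jaws, each 100 mm wide and 30 mm thick, tops 115 mm above the table. Nut block x = -175 to -150 mm, 117 mm high. The wheel overhangs the end.
- tail_face (a point): Middle of the fixed tail jaw's pressing face, at x = 92 mm of the cramp, 67 mm above the table (mid-height of a blank lying on the bed). Axes as the cramp's.
- jaw: Moving jaw, with the screw and star wheel it carries. Origin in the plane of its pressing face, at the middle of its width, at table height; axes as the cramp's. It moves along the cramp's x to the tail jaw as the wheel is wound; pushing it does not move it. At the start the faces are 188 to 192 mm apart.
- hub (a point): Centre of the upright star wheel, on the screw's axis, 95 mm above the table, 134 mm behind the moving jaw's face; travels with the jaw, does not turn; axes as the cramp's, the wheel square to x. Iron hub 46 mm across, 34 mm long; five steel spokes 12 mm thick, 72 degrees apart, each ending in a 26 mm black ball centred 75 mm from the axis. Open above; nothing fixed within 40 mm of its plane.
- star_wheel (a joint): Wheel angle, rad. At 0 one spoke points straight up. Grows clockwise seen along the cramp's +x: upper spokes move to the cramp's -y. 1 rad moves the jaw 2.5 mm. Stiff (0.25 N m friction) and stays where left. Push along the turn: a level push can jam on a spoke leaning far back. Starts at 0.4 to 2; grips a blank that is against the tail jaw at 5.2 and comes up hard, tight, at 5.3.
- glue_bottle: White plastic glue bottle, 56 mm across and 150 mm high, standing on the table beyond the work. Origin at the centre of its underside, z up.
- sawn_disc: Round sawn wooden disc, 120 mm across and 18 mm thick, lying on the table beyond the cramp. Origin at the centre of its underside.
Mind the look-alikes: they are no part of the job. Leave any blue look-alike of the short_blank alone. Leave any purple look-alike of the long_blank alone.

How it is judged:
By the outcome, as a careful person would: the job done as asked, in the order asked, and still so for the second after the job is handed in, with the robot touching nothing.
It also fails if it takes over 72 s, if anything falls off the work surface, if the arm or the gripper's body presses on something with over 40 N, if the wrist force passes 120 N, or if a joint passes its speed limit or range.

ROBOT

A 6-joint arm with a two-finger parallel gripper is mounted at the origin on the work surface. World frame = base frame: x ahead of the robot, y to its left, z up, the work surface at z = 0. Lengths are in m, angles in degrees, forces in N, time in s.
With the tool pointing down it reaches from about 0.3 to 0.75 m from the base axis. Payload 8.5 kg.
Tool frame: the origin (TCP) lies midway between the tips of the shut fingers; the grasp point (between the pads) lies ctrl.grip_depth behind it (ctrl.grip_depth is the distance from the TCP to the grasp point, in m); z points along the fingers, x is the direction in which the jaws open and shut, and the axes are right-handed (so a half turn about z gives the same grasp; the last joint's range is limited). The gripper opens to 85 mm and grips with 20 to 120 N. Pads are 22 mm wide; open, the fingers measure 114 mm over their backs; the gripper's body (76 mm by 85 mm) begins 54 mm behind the grasp point. The pads swing forward as they close: fully open they stand 13 mm farther back than shut.
Start: joints at [-78.684, 21.807, 74.336, -0, 83.858, -12.336], TCP at [0.221, -0.504, 0.231] pointing down, gripper open.
Joint ranges: [-178.18, 178.18], [-50.72, 133.34], [12.68, 142.11], [-81.47, 261.47], [9.98, 163.14], [-165.26, 165.26]. Speed limits (degrees/s): [136.94, 136.94, 180, 180, 180, 180].

INTERFACE

Orientations are given as a 3x3 rotation matrix whose columns are the frame's x, y, z axes.
In Python, from rig import ctrl, imaging gives the robot as it stands.
- The arm moves only by the tool carry_out, never from a script. Its argument "moves" is a list that holds one entry, the list of rows, each a list of 6 numbers: the shift along the world's x, y, z in m, then the turn, a rotation vector about the world's x, y, z in rad. In form: [[[dx, dy, dz, wx, wy, wz], ...]]. A call has 1 to 5 rows; each row is the pose to reach, as a shift and turn from the pose commanded when the call began; what a row does not reach only later rows make up. A row lasts 1/10 s, in which the tool goes at most 50 mm and 8.59 degrees, less where a joint would pass 70% of its speed; a pose out of reach is approached as far as the arm can. A call with a gripper value outside its range is refused whole. "jaw" is the closure, from 0 (fully open) to 1 (shut), set as the call begins (left out, the last holds). The fingers move at their own pace and stop on an object; "grip_force" is the grip in N (left out, the last holds). Time passes only in rows, so rows that repeat a pose let the fingers close. It gives the time, the measured TCP pose, the force and the opening at its end, in the units of the state.
- ctrl.read_state(): the state, without advancing time (a new reading comes with each control period).
- imaging.get_image(name): name is "scene" or "top" or "wrist"; returns the picture (480x640x3 uint8, red, green, blue); there is no depth.
- imaging.get_calibration(name): a dict with "mtx" (3x3 intrinsics, pixels), "camera_from_world" (4x4, takes a point from world to camera coordinates); the wrist camera has in their place "mount" (4x4, takes a point from camera to tool coordinates, whose origin is the TCP and whose axes are the tool frame's). Camera axes: x right, y down, z forward; pixel columns grow to the right and rows downward; lengths in m; the calibration is good to about 2 mm. A picture is of the moment at which its call begins: read the wrist's pose just before it. get_calibration takes no time and is no camera call.
- ctrl.sign_off(): hands the job in, once; it reports no verdict.
The state is a dict: "time_s": time; "q": joint angles; "joint_velocities": joint speeds; "effort": joint torques, N m; "tcp_pos": TCP position; "ee_rot": TCP orientation; "ft_force": force on the tool from outside, world axes, zero at the start; "torque": the same for the moment, N m; "opening": opening from 0.0 (shut) to 1.0 (fully open).
Only numpy, scipy, OpenCV 4.12 (cv2) and the standard library are available. Lean on these libraries where they do the work, as an engineer would, in place of code of your own. Each camera call takes 0.05 s, during which the arm holds its last target.

## Working session

There is one attempt and no reset: what is moved stays moved. The work goes in short steps, Python scripts to look and compute and a tool call to move; the robot and the scene stay as the last step left them, time stands still between calls to the robot, and variables do not carry over. Pictures are saved under pics/ and viewed, and the job is handed in when it is done.

Besides the shell and the picture viewer there is one more tool, called after ">>>" as name([rows], argument=value, ...), one row to a line, values as JSON. carry_out: Moves the arm, as the interface text tells. Its arguments: {"type":"object","properties":{"moves":{"type":"array"},"jaw":{"type":"number"},"grip_force":{"type":"number"}},"required":["moves"]}

```bash
ls; mkdir -p pics; python3 - <<'E'
from rig import ctrl, imaging
import cv2
s=ctrl.read_state(); print({k:s[k] for k in('time_s','tcp_pos','ft_force','opening')}, ctrl.grip_depth); print(s['ee_rot'])
for n in('scene','top','wrist'):
    cv2.imwrite(f'pics/{n}0.png',imaging.get_image(n)[:,:,::-1]); c=imaging.get_calibration(n); print(n,c)
E
```

```text
pics
{'time_s': 0.0, 'tcp_pos': array([ 0.22058463, -0.50350602,  0.23070529]), 'ft_force': array([ 0.18359159, -0.38640872,  0.39568786]), 'opening': 1.0027719759597182} 0.0187
[[ 4.01164880e-01 -9.16005812e-01 -3.02207447e-04]
 [-9.16004747e-01 -4.01164885e-01  1.42775293e-03]
 [-1.42906500e-03 -2.95940876e-04 -9.99998935e-01]]
scene {'mtx': array([[524.42468201,   0.        , 323.03368141],
       [  0.        , 524.42468201, 239.21363385],
       [  0.        ,   0.        ,   1.        ]]), 'camera_from_world': array([[ 0.09293307,  0.99560439,  0.01163386, -0.12215184],
       [ 0.87418622, -0.07599517, -0.47960733, -0.43587876],
       [-0.47661505,  0.05474155, -0.8774061 ,  1.80794852],
       [ 0.        ,  0.        ,  0.        ,  1.        ]])}
top {'mtx': array([[598.20289383,   0.        , 321.1620577 ],
       [  0.        , 598.20289383, 238.66977315],
       [  0.        ,   0.        ,   1.        ]]), 'camera_from_world': array([[ 0.00904228, -0.99969722,  0.02288479,  0.0603054 ],
       [-0.99245566, -0.01177044, -0.1220378 ,  0.56564046],
       [ 0.12227022, -0.02160863, -0.99226159,  1.56831465],
       [ 0.        ,  0.        ,  0.        ,  1.        ]])}
wrist {'mtx': array([[353.19983025,   0.        , 324.77015065],
       [  0.        , 353.19983025, 241.51503962],
       [  0.        ,   0.        ,   1.        ]]), 'mount': array([[ 9.99999317e-01, -1.04645144e-03,  5.20498673e-04,
        -2.15591650e-04],
       [ 8.41563298e-04,  9.53739417e-01,  3.00633357e-01,
        -7.79851652e-02],
       [-8.11018311e-04, -3.00632714e-01,  9.53739647e-01,
        -1.41057435e-01],
       [ 0.00000000e+00,  0.00000000e+00,  0.00000000e+00,
         1.00000000e+00]])}
```

View pics/scene0.png

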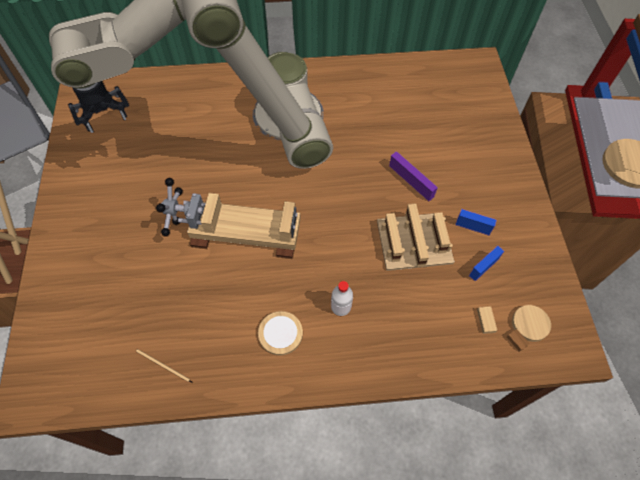

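View pics/top0.png

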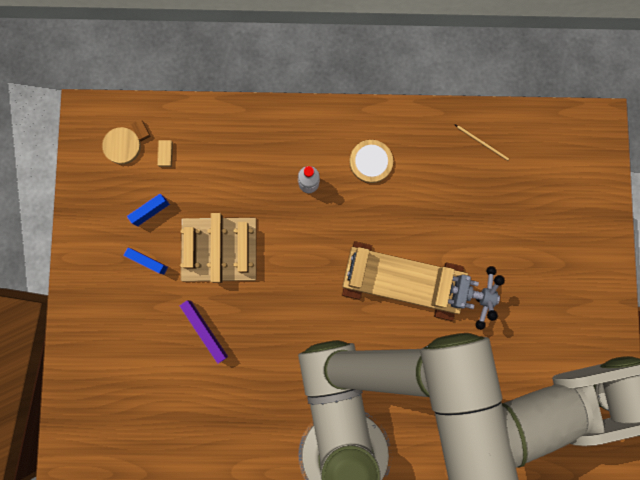

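View pics/wrist0.png

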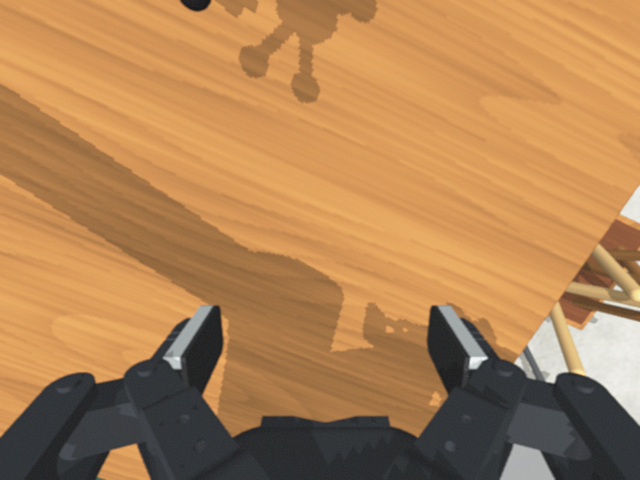

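Candidates for long_blank: centre bar in rack (top 215,247), left bar (188,247), right bar (241,247), and the purple bar (204,331). The centre one is longest and natural wood, so I'll check it in a crop.

```bash
cat > h.py <<'E'
import numpy as np, cv2
from rig import ctrl, imaging
def ray(n,uv,z,T=None):
    c=imaging.get_calibration(n); K=c['mtx']
    if n=='wrist':
        R,t=T[:3,:3],T[:3,3]; M=T@c['mount']; Rw,o=M[:3,:3],M[:3,3]
    else:
        E=c['camera_from_world']; Rw=E[:3,:3].T; o=-Rw@E[:3,3]
    d=Rw@np.linalg.inv(K)@np.array([uv[0],uv[1],1.])
    return o+d*(z-o[2])/d[2]
def proj(n,p,T=None):
    c=imaging.get_calibration(n)
    E=np.linalg.inv(T@c['mount']) if n=='wrist' else c['camera_from_world']
    q=c['mtx']@(E[:3,:3]@np.asarray(p,float)+E[:3,3]); return q[:2]/q[2]
def wT():
    s=ctrl.read_state(); T=np.eye(4); T[:3,:3]=s['ee_rot']; T[:3,3]=s['tcp_pos']; return T
def crop(img,x0,y0,x1,y1,f,name,bgr=True):
    c=cv2.resize(img[y0:y1,x0:x1],None,fx=f,fy=f,interpolation=cv2.INTER_CUBIC); cv2.imwrite(name,c)
E
python3 - <<'E'
from h import *
t=cv2.imread('pics/top0.png'); s=cv2.imread('pics/scene0.png')
crop(t,170,200,270,295,7,'pics/rk.png'); crop(t,335,230,515,340,4,'pics/cr.png'); crop(s,150,170,310,265,5,'pics/crs.png'); crop(s,370,195,460,275,7,'pics/rks.png')
E
```

```text
(no output)
```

View pics/rk.png

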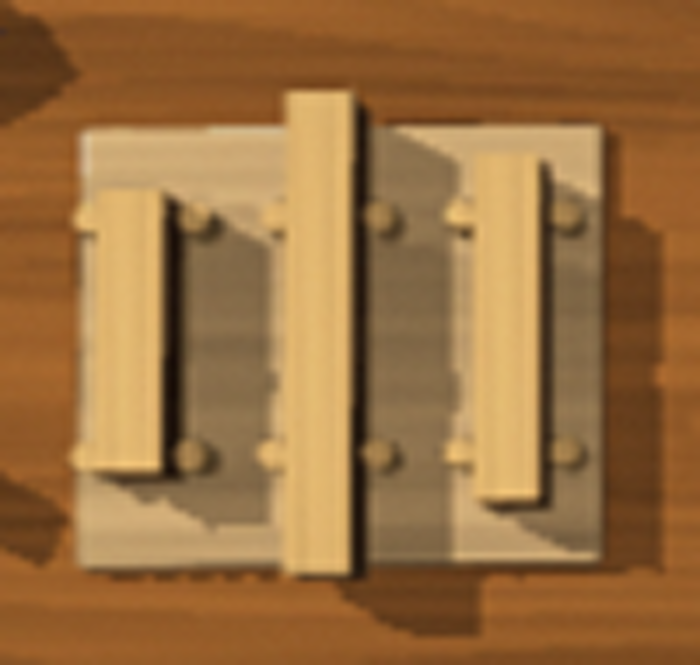

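View pics/cr.png

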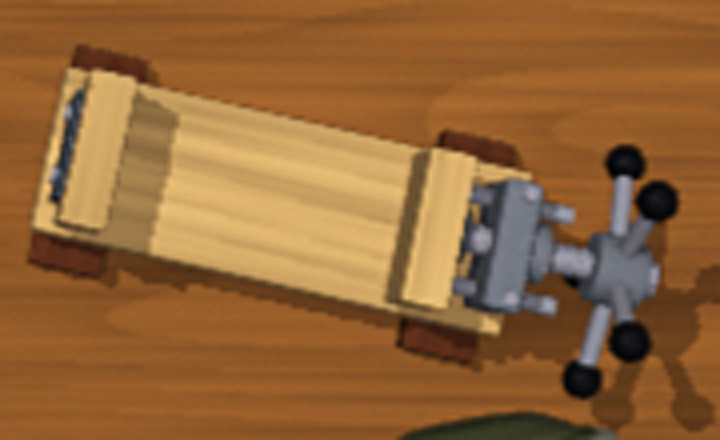

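View pics/crs.png

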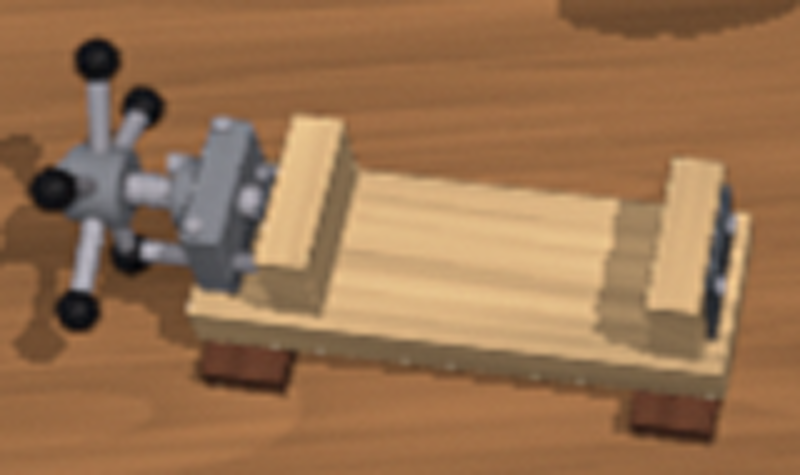

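View pics/rks.png

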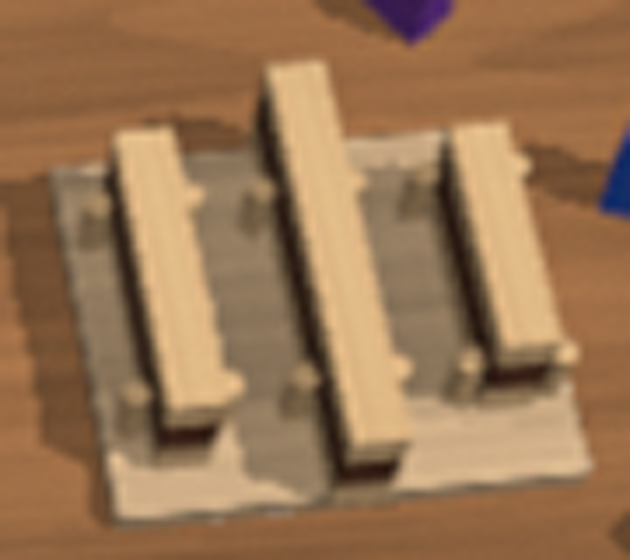

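```bash
python3 - <<'E'
from h import *
def P(l,x0,y0,f,z,n='top'):
    r=np.array([ray(n,(x0+(u+.5)/f-.5,y0+(v+.5)/f-.5),z) for u,v in l]); print(np.round(r[:,:2],4).tolist(), r.mean(0).round(4)); return r
print('rack base');r=P([(80,130),(602,127),(602,562),(80,568)],170,200,7,.015)
print('long top');b=P([(285,92),(353,92),(353,575),(285,573)],170,200,7,.071)
print(np.linalg.norm(b[0]-b[3]),np.linalg.norm(b[0]-b[1]))
for l in ([(97,190),(163,190),(162,472),(97,470)],[(475,155),(541,152),(541,500),(476,497)]):
    q=P(l,170,200,7,.071);print(np.linalg.norm(q[0]-q[3]))
print('long scene');P([(265,65),(325,62),(405,443),(347,447)],370,195,7,.071,'scene')
print('bed');c=P([(65,68),(530,172),(500,335),(35,235)],335,230,4,.055)
print('bed scene');P([(725,395),(750,212),(190,310)],150,170,5,.055,'scene')
print('tailjaw top');P([(90,70),(135,80),(103,230),(57,222)],335,230,4,.115)
print('tailjaw top s');P([(670,160),(725,162),(697,312),(650,308)],150,170,5,.115,'scene')
print('movjaw');P([(430,150),(478,155),(442,307),(402,302)],335,230,4,.115)
print('movjaw s');P([(290,115),(345,120),(313,270),(257,262)],150,170,5,.115,'scene')
c=imaging.get_calibration
for n in('top','scene'):
    E=c(n)['camera_from_world'];print(-E[:3,:3].T@E[:3,3])
E
```

```text
rack base
[[0.6188, 0.4458], [0.6225, 0.2444], [0.454, 0.2407], [0.4497, 0.4395]] [0.5362 0.3426 0.015 ]
long top
[[0.6255, 0.3581], [0.6258, 0.3327], [0.4453, 0.3274], [0.4458, 0.3524]] [0.5356 0.3426 0.071 ]
0.17976891625789387 0.025347675312239238
[[0.5876, 0.4267], [0.5879, 0.4022], [0.4826, 0.3989], [0.4831, 0.4228]] [0.5353 0.4126 0.071 ]
0.10456433670169511
[[0.6025, 0.2866], [0.604, 0.262], [0.4737, 0.2588], [0.4746, 0.2829]] [0.5387 0.2726 0.071 ]
0.12799174146293157
long scene
[[0.4467, 0.3308], [0.4474, 0.3564], [0.6281, 0.3563], [0.6279, 0.3329]] [0.5375 0.3441 0.071 ]
bed
[[0.5421, -0.012], [0.4767, -0.3195], [0.3697, -0.2975], [0.4319, 0.0073]] [ 0.4551 -0.1554  0.055 ]
bed scene
[[0.5584, -0.0114], [0.4377, 0.0116], [0.4762, -0.3155]] [ 0.4907 -0.1051  0.055 ]
tailjaw top
[[0.5344, -0.0236], [0.5284, -0.0523], [0.4331, -0.032], [0.4379, -0.003]] [ 0.4834 -0.0277  0.115 ]
tailjaw top s
[[0.436, -0.0324], [0.4401, -0.0013], [0.5369, -0.0233], [0.5321, -0.049]] [ 0.4863 -0.0265  0.115 ]
movjaw
[[0.4858, -0.2399], [0.483, -0.2704], [0.3869, -0.2459], [0.3898, -0.2206]] [ 0.4364 -0.2442  0.115 ]
movjaw s
[[0.3867, -0.2484], [0.3928, -0.2169], [0.4916, -0.2344], [0.4837, -0.2655]] [ 0.4387 -0.2413  0.115 ]
[0.3690696  0.10083411 1.62382783]
[ 1.25408661 -0.01047967  1.3786755 ]
```

Chosen: the centre bar, which measures 180 x 25 mm at (0.536, 0.343). The other two measure 128 mm and 105 mm. On the way there I'll stop over the cramp for a close view.

>>> carry_out([
  [[0.23,0.34,0.1,0,0,0],[0.23,0.34,0.1,0,0,0],[0.23,0.34,0.1,0,0,0],[0.23,0.34,0.1,0,0,0],[0.23,0.34,0.1,0,0,0]],
], jaw=0.5)

```text
time_s: 0.65
tcp_pos: [0.3574, -0.3008, 0.2909]
ee_rot: [[0.401, -0.916, -0.0], [-0.916, -0.401, 0.0], [-0.0, -0.0, -1.0]]
ft_force: [0.6, -0.0, 1.0]
opening: 0.5
```

>>> carry_out([
  [[0.09,0.14,0.04,0,0,0],[0.09,0.14,0.04,0,0,0],[0.09,0.14,0.04,0,0,0],[0.09,0.14,0.04,0,0,0],[0.09,0.14,0.04,0,0,0]],
])

```text
time_s: 1.15
tcp_pos: [0.4478, -0.1605, 0.3311]
ee_rot: [[0.405, -0.914, 0.001], [-0.914, -0.405, -0.0], [0.001, -0.001, -1.0]]
ft_force: [0.2, -0.3, -1.0]
opening: 0.497
```

```bash
python3 - <<'E'
from h import *
T=wT(); np.save('T1.npy',T); print(T.round(4))
cv2.imwrite('pics/w1.png',imaging.get_image('wrist')[:,:,::-1])
E
```

```text
[[ 4.049e-01 -9.144e-01  1.100e-03  4.478e-01]
 [-9.144e-01 -4.049e-01 -4.000e-04 -1.605e-01]
 [ 8.000e-04 -9.000e-04 -1.000e+00  3.311e-01]
 [ 0.000e+00  0.000e+00  0.000e+00  1.000e+00]]
```

View pics/w1.png

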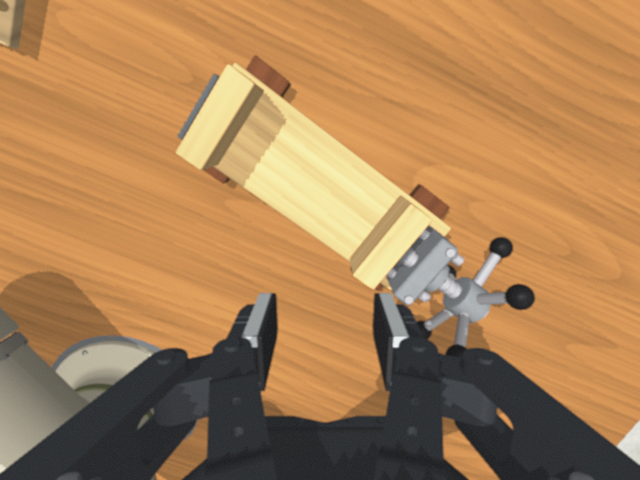

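```bash
python3 - <<'E'
from h import *
t=cv2.imread('pics/w1.png')
crop(t,165,50,345,200,4,'pics/w1a.png'); crop(t,345,180,545,330,4,'pics/w1b.png')
E
```

```text
(no output)
```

View pics/w1a.png

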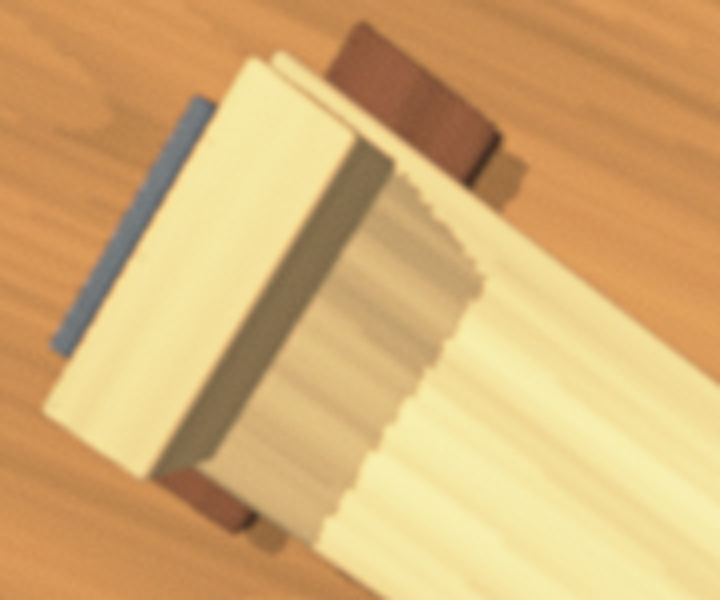

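View pics/w1b.png

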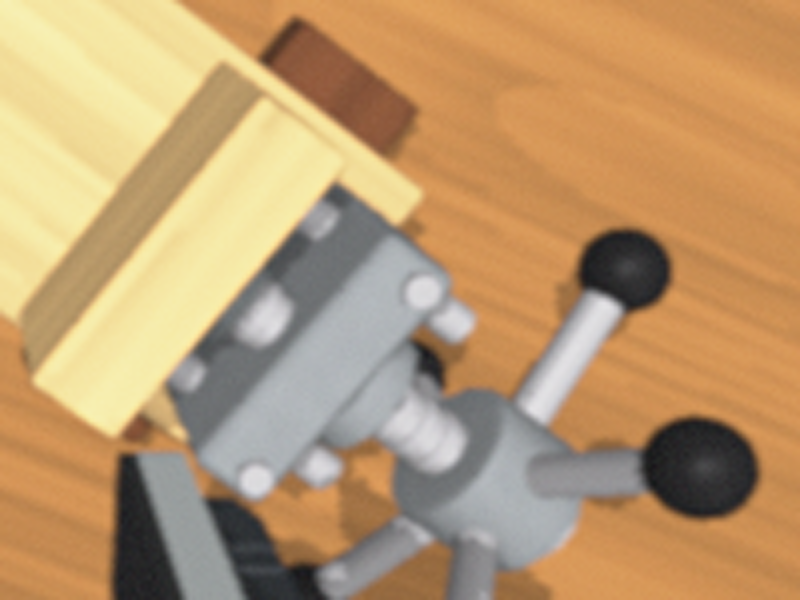

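```bash
python3 - <<'E'
from h import *
T=np.load('T1.npy')
def P(l,x0,y0,f,z):
    return np.array([ray('wrist',(x0+(u+.5)/f-.5,y0+(v+.5)/f-.5),z,T) for u,v in l])
a=P([(255,58),(357,138),(150,478),(45,410)],165,50,4,.115);b=P([(262,98),(342,165),(115,438),(35,380)],345,180,4,.115)
for q in(a,b): print(q[:,:2].round(4).tolist(),q.mean(0).round(4),[np.linalg.norm(q[i]-q[(i+1)%4]).round(4) for i in range(4)])
d=a.mean(0)-b.mean(0); print('ang',np.degrees(np.arctan2(d[1],d[0])),np.linalg.norm(d))
for q in(a,b):
    e=q[0]-q[3]; g=q[1]-q[2]; print([np.degrees(np.arctan2(v[1],v[0]))+90 for v in(e,g)])
print('bed edge',); p=P([(500,225),(716,380)],165,50,4,.055); v=p[0]-p[1]; print(np.degrees(np.arctan2(v[1],v[0])),p)
ang=np.radians(77.9); ex=np.array([np.cos(ang),np.sin(ang),0]); ey=np.array([-ex[1],ex[0],0])
mid=(a.mean(0)+b.mean(0))/2; face=b.mean(0)+.015*ex; hub=face-.134*ex; hub[2]=.095; print('mid',mid,'hub',hub)
M=T@imaging.get_calibration('wrist')['mount'];o=M[:3,3]
for u,v in [(625,268),(700,468)]:
    p=P([(u,v)],345,180,4,0)[0]; d=p-o; s=((hub-o)@ex)/(d@ex); q=o+s*d-hub
    print('ball',(q@ey).round(4),q[2].round(4),np.hypot(q@ey,q[2]).round(4),np.degrees(np.arctan2(-(q@ey),q[2])).round(1))
# same from scene/top images
for n,f,x0,y0,l in(('scene',5,150,170,[(97,60),(143,106),(53,187),(78,311),(130,252)]),('top',4,335,230,[(627,163),(657,201),(582,379),(630,341)])):
    E=imaging.get_calibration(n)['camera_from_world'];o=-E[:3,:3].T@E[:3,3]
    for u,v in l:
        p=ray(n,(x0+(u+.5)/f-.5,y0+(v+.5)/f-.5),0);d=p-o; s=((hub-o)@ex)/(d@ex); q=o+s*d-hub
        print(n,(q@ey).round(4),q[2].round(4),np.hypot(q@ey,q[2]).round(4),np.degrees(np.arctan2(-(q@ey),q[2])).round(1))
E
```

```text
[[0.5364, -0.0251], [0.5301, -0.0523], [0.4362, -0.0324], [0.4415, -0.0037]] [ 0.486  -0.0284  0.115 ] [np.float64(0.0279), np.float64(0.096), np.float64(0.0291), np.float64(0.0973)]
[[0.4885, -0.2385], [0.4813, -0.2658], [0.3876, -0.2461], [0.3943, -0.2185]] [ 0.4379 -0.2422  0.115 ] [np.float64(0.0283), np.float64(0.0958), np.float64(0.0285), np.float64(0.0963)]
ang 77.32068625789702 0.2192051516161083
[np.float64(77.32321079014308), np.float64(78.00791900788609)]
[np.float64(78.0272945977716), np.float64(78.12260027335549)]
bed edge
79.43028434163425 [[ 0.52716618 -0.08328296  0.055     ]
 [ 0.51375631 -0.15514804  0.055     ]]
mid [ 0.46199102 -0.1352953   0.115     ] hub [ 0.41298931 -0.3585813   0.095     ]
ball -0.0719 -0.0207 0.0748 106.1
ball -0.0419 0.0624 0.0752 33.9
scene 0.0456 0.0612 0.0763 -36.7
scene 0.0714 -0.0231 0.0751 -107.9
scene -0.0426 0.0662 0.0787 32.8
scene -0.0725 -0.0187 0.0749 104.5
scene -0.0027 -0.0696 0.0697 177.8
top -0.0693 -0.0045 0.0694 93.7
top -0.0398 0.0733 0.0834 28.5
top 0.0725 -0.0142 0.0738 -101.1
top 0.0473 0.0714 0.0856 -33.5
```

>>> carry_out([
  [[0.088,0.503,-0.13,0,0,-0.39],[0.088,0.503,-0.13,0,0,-0.39],[0.088,0.503,-0.13,0,0,-0.39],[0.088,0.503,-0.13,0,0,-0.39],[0.088,0.503,-0.13,0,0,-0.39]],
])

```text
time_s: 1.7
tcp_pos: [0.4864, 0.0625, 0.2715]
ee_rot: [[0.02, -1.0, -0.001], [-1.0, -0.02, -0.0], [0.0, 0.001, -1.0]]
ft_force: [0.6, -1.2, -0.5]
opening: 0.497
```

>>> carry_out([
  [[0.045,0.265,-0.07,0,0,0],[0.045,0.265,-0.07,0,0,0],[0.045,0.265,-0.07,0,0,0],[0.045,0.265,-0.07,0,0,0],[0.045,0.265,-0.07,0,0,0]],
])

```text
time_s: 2.2
tcp_pos: [0.5276, 0.301, 0.2082]
ee_rot: [[0.021, -1.0, -0.001], [-1.0, -0.021, -0.001], [0.001, 0.001, -1.0]]
ft_force: [1.5, -0.4, -0.2]
opening: 0.498
```

>>> carry_out([
  [[0.0,0.02,0.0,0,0,0],[0.0,0.02,0.0,0,0,0]],
])

```text
time_s: 2.4
tcp_pos: [0.527, 0.3215, 0.2077]
ee_rot: [[0.024, -1.0, -0.002], [-1.0, -0.024, -0.001], [0.001, 0.002, -1.0]]
ft_force: [-0.7, -0.7, -0.1]
opening: 0.502
```

```bash
python3 - <<'E'
from h import *
T=wT(); np.save('T2.npy',T); print(T.round(4))
cv2.imwrite('pics/w2.png',imaging.get_image('wrist')[:,:,::-1])
print(wT()[:3,3])
E
```

```text
[[ 2.450e-02 -9.997e-01 -2.200e-03  5.270e-01]
 [-9.997e-01 -2.450e-02 -8.000e-04  3.215e-01]
 [ 7.000e-04  2.200e-03 -1.000e+00  2.077e-01]
 [ 0.000e+00  0.000e+00  0.000e+00  1.000e+00]]
[0.52725856 0.32005347 0.20835532]
```

View pics/w2.png

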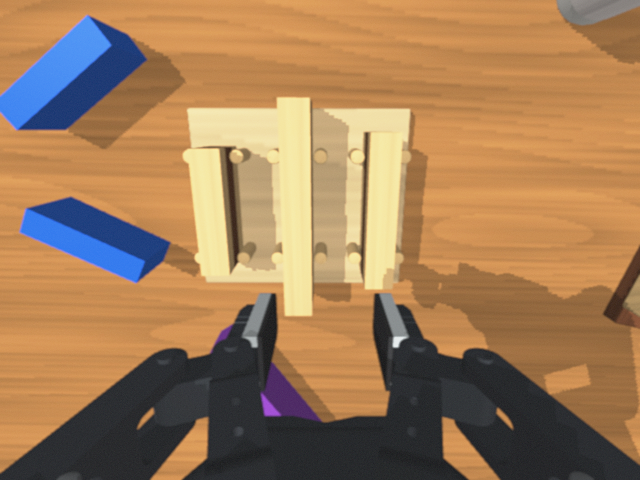

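```bash
python3 - <<'E'
from h import *
T=np.load('T2.npy'); q=np.array([ray('wrist',p,.071,T) for p in[(277,97),(309,97),(312.5,315),(284,315)]]); print(q.round(4),q.mean(0))
s=wT(); print(s[:3,3], s[:3,0])
E
```

```text
[[0.6269 0.3591 0.071 ]
 [0.6274 0.3357 0.071 ]
 [0.4488 0.3308 0.071 ]
 [0.4482 0.356  0.071 ]] [0.53781056 0.34542064 0.071     ]
[0.52725856 0.32005347 0.20835532] [ 2.31731779e-02 -9.99731050e-01  9.12355296e-04]
```

>>> carry_out([
  [[0.0105,0.0245,-0.03,0,0,0],[0.0105,0.0245,-0.07,0,0,0],[0.0105,0.0245,-0.11,0,0,0],[0.0105,0.0245,-0.13,0,0,0],[0.0105,0.0245,-0.14,0,0,0]],
])

```text
time_s: 2.95
tcp_pos: [0.5375, 0.3426, 0.0675]
ee_rot: [[0.02, -1.0, -0.003], [-1.0, -0.02, -0.002], [0.002, 0.003, -1.0]]
ft_force: [-0.2, -0.7, -0.5]
opening: 0.503
```

>>> carry_out([
  [[0,0,-0.01,0,0,0],[0,0,-0.02,0,0,0],[0,0,-0.03,0,0,0],[0,0,-0.03,0,0,0]],
])

```text
time_s: 3.35
tcp_pos: [0.5371, 0.3448, 0.0384]
ee_rot: [[0.023, -1.0, -0.001], [-1.0, -0.023, -0.001], [0.001, 0.001, -1.0]]
ft_force: [-0.5, 0.5, 0.4]
opening: 0.5
```

>>> carry_out([
  [[0,0,0,0,0,0],[0,0,0,0,0,0],[0,0,0,0,0,0],[0,0,0,0,0,0]],
], jaw=1.0, grip_force=40)

```text
time_s: 3.75
tcp_pos: [0.5378, 0.3453, 0.04]
ee_rot: [[0.023, -1.0, 0.001], [-1.0, -0.023, 0.0], [-0.0, -0.001, -1.0]]
ft_force: [-0.5, -0.4, 3.2]
opening: 0.274
```

>>> carry_out([
  [[0,0,0.01,0,0,0],[0,0,0.03,0,0,0],[0,0,0.06,0,0,0],[0,0,0.1,0,0,0],[0,0,0.12,0,0,0]],
])

```text
time_s: 4.25
tcp_pos: [0.5381, 0.3454, 0.1634]
ee_rot: [[0.023, -1.0, 0.004], [-1.0, -0.023, 0.002], [-0.002, -0.004, -1.0]]
ft_force: [1.1, 0.6, -2.1]
opening: 0.275
```

>>> carry_out([
  [[0,-0.05,0,0,0,0],[0,-0.1,0,0,0,0],[0,-0.145,-0.01,0,0,0],[0,-0.18,-0.04,0,0,0],[0,-0.19,-0.08,0,0,0]],
])

```text
time_s: 4.75
tcp_pos: [0.5386, 0.152, 0.0807]
ee_rot: [[0.02, -1.0, 0.005], [-1.0, -0.02, -0.0], [0.0, -0.005, -1.0]]
ft_force: [0.0, 0.8, -2.4]
opening: 0.276
```

>>> carry_out([
  [[0,0,-0.03,0,0,0],[0,0,-0.045,0,0,0],[0,0,-0.053,0,0,0],[0,0,-0.053,0,0,0]],
])

```text
time_s: 5.15
tcp_pos: [0.5375, 0.1552, 0.0264]
ee_rot: [[0.023, -1.0, -0.001], [-1.0, -0.023, -0.0], [0.0, 0.001, -1.0]]
ft_force: [0.3, 1.0, -1.2]
opening: 0.274
```

>>> carry_out([
  [[0,0,-0.001,0,0,0],[0,0,-0.002,0,0,0],[0,0,-0.002,0,0,0]],
])

```text
time_s: 5.45
tcp_pos: [0.5378, 0.1552, 0.025]
ee_rot: [[0.023, -1.0, 0.001], [-1.0, -0.023, 0.0], [-0.0, -0.001, -1.0]]
ft_force: [0.6, -0.8, 0.3]
opening: 0.274
```

>>> carry_out([
  [[0,0,0,0,0,0],[0,0,0,0,0,0],[0,0,0,0,0,0],[0,0,0,0,0,0],[0,0,0,0,0,0]],
], jaw=0.0)

```text
time_s: 5.95
tcp_pos: [0.5375, 0.1551, 0.0244]
ee_rot: [[0.023, -1.0, 0.0], [-1.0, -0.023, 0.0], [-0.0, -0.0, -1.0]]
ft_force: [-0.2, 0.1, -0.6]
opening: 0.998
```

```bash
python3 - <<'E'
from h import *
i=imaging.get_image('wrist')[:,:,::-1]; cv2.imwrite('pics/w3.png',i); s=ctrl.read_state(); print(s['tcp_pos'],s['opening'],s['ft_force'])
E
```

```text
[0.53754986 0.15509756 0.02444609] 0.9967914822576907 [-0.89737407  0.44998342  0.555417  ]
```

View pics/w3.png

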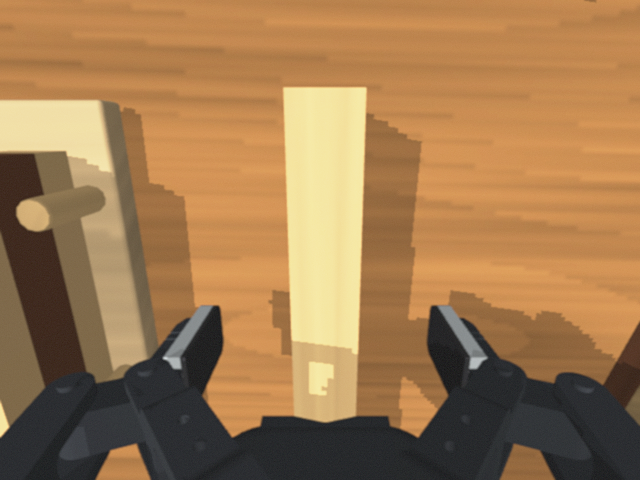

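The blank stands upright between the open fingers. I'll raise slightly and push it near the top toward -y.

>>> carry_out([
  [[0,0,0.009,0,0,0],[0,-0.015,0.009,0,0,0],[0,-0.027,0.009,0,0,0],[0,-0.033,0.009,0,0,0],[0,-0.039,0.009,0,0,0]],
])

```text
time_s: 6.5
tcp_pos: [0.5375, 0.1151, 0.0334]
ee_rot: [[0.022, -1.0, -0.0], [-1.0, -0.022, 0.0], [-0.0, 0.0, -1.0]]
ft_force: [-0.3, 0.6, 0.4]
opening: 1.003
```

>>> carry_out([
  [[0,-0.006,0,0,0,0],[0,-0.012,0,0,0,0],[0,-0.017,0,0,0,0],[0,-0.022,0,0,0,0],[0,-0.022,0,0,0,0]],
])

```text
time_s: 7.0
tcp_pos: [0.5375, 0.0936, 0.0333]
ee_rot: [[0.022, -1.0, -0.0], [-1.0, -0.022, -0.0], [0.0, 0.0, -1.0]]
ft_force: [-0.1, -0.2, -0.6]
opening: 1.0
```

```bash
python3 - <<'E'
from h import *
i=imaging.get_image('wrist')[:,:,::-1]; cv2.imwrite('pics/w4.png',i); s=ctrl.read_state(); print(s['tcp_pos'],s['opening'],s['ft_force'])
E
```

```text
[0.53753958 0.09389014 0.03338529] 1.00088150860637 [ 0.7332854   0.61973546 -0.02690484]
```

View pics/w4.png

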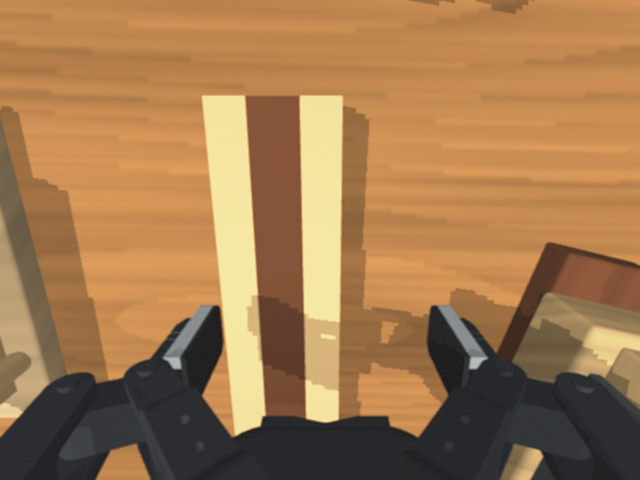

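It's down on its broad face, with the far end at (203..343, 96). Next I measure its pose.

```bash
python3 - <<'E'
from h import *
T=wT(); q=np.array([ray('wrist',p,.024,T) for p in[(203,96),(343,96),(340.5,410),(234,420)]]); print(q.round(4)); print(T[:3,3])
E
```

```text
[[0.6272 0.1445 0.024 ]
 [0.6284 0.0892 0.024 ]
 [0.4753 0.0849 0.024 ]
 [0.4676 0.1412 0.024 ]]
[0.53753958 0.09389014 0.03338529]
```

>>> carry_out([
  [[0,0.021,0,0,0,0],[0,0.021,-0.015,0,0,0],[0,0.021,-0.028,0,0,0],[0,0.021,-0.0325,0,0,0],[0,0.021,-0.0325,0,0,0]],
])

```text
time_s: 7.55
tcp_pos: [0.5371, 0.1149, 0.0001]
ee_rot: [[0.023, -1.0, -0.002], [-1.0, -0.023, -0.0], [-0.0, 0.002, -1.0]]
ft_force: [1.2, -0.3, 0.3]
opening: 1.006
```

>>> carry_out([
  [[0,0,0,0,0,0],[0,0,0,0,0,0],[0,0,0,0,0,0],[0,0,0,0,0,0]],
], jaw=1.0, grip_force=40)

```text
time_s: 7.95
tcp_pos: [0.5378, 0.1149, 0.0016]
ee_rot: [[0.023, -1.0, 0.001], [-1.0, -0.023, -0.0], [0.0, -0.001, -1.0]]
ft_force: [-0.5, -1.0, 5.5]
opening: 0.649
```

>>> carry_out([
  [[0,0,0.01,0,0,0],[0,0,0.04,0,0,0],[0,0,0.08,0,0,0],[0,0,0.12,0,0,0],[0,0,0.155,0,0,0]],
])

```text
time_s: 8.45
tcp_pos: [0.5372, 0.1152, 0.1583]
ee_rot: [[0.023, -1.0, 0.001], [-1.0, -0.023, 0.0], [-0.0, -0.001, -1.0]]
ft_force: [0.6, -0.1, -2.3]
opening: 0.646
```

>>> carry_out([
  [[-0.015,-0.05,0,0,0,0.14],[-0.03,-0.09,0,0,0,0.28],[-0.045,-0.13,0,0,0,0.42],[-0.06,-0.17,0,0,0,0.56],[-0.0755,-0.21,0,0,0,0.7]],
])

```text
time_s: 8.95
tcp_pos: [0.4637, -0.0901, 0.1563]
ee_rot: [[0.638, -0.77, 0.0], [-0.77, -0.638, 0.0], [-0.0, -0.0, -1.0]]
ft_force: [-0.3, 0.2, -2.8]
opening: 0.643
```

>>> carry_out([
  [[0,-0.04,0,0,0,0.14],[0,-0.04,0,0,0,0.28],[0,-0.04,0,0,0,0.42],[0,-0.04,0,0,0,0.56],[0,-0.04,0,0,0,0.635]],
])

```text
time_s: 9.45
tcp_pos: [0.4644, -0.1288, 0.1562]
ee_rot: [[0.97, -0.242, -0.0], [-0.242, -0.97, 0.0], [-0.0, -0.0, -1.0]]
ft_force: [-0.1, 0.1, -2.5]
opening: 0.643
```

```bash
python3 - <<'E'
from h import *
T=wT(); print(T.round(4)); s=ctrl.read_state(); print(s['tcp_pos'],s['opening'],s['ft_force'],s['q'])
np.save('T5.npy',T)
cv2.imwrite('pics/w5.png',imaging.get_image('wrist')[:,:,::-1])
cv2.imwrite('pics/s5.png',imaging.get_image('scene')[:,:,::-1])
print(wT()[:3].round(4))
E
```

```text
[[ 9.703e-01 -2.418e-01 -4.000e-04  4.644e-01]
 [-2.418e-01 -9.703e-01  3.000e-04 -1.288e-01]
 [-4.000e-04 -2.000e-04 -1.000e+00  1.562e-01]
 [ 0.000e+00  0.000e+00  0.000e+00  1.000e+00]]
[ 0.46435791 -0.12877467  0.15619227] 0.6434310698939427 [-0.09661248  0.09051369 -2.54715912] [-2.96155389e+01  1.93407953e+01  9.19204135e+01  5.64388865e-03
  6.87658387e+01 -1.56234408e+01]
[[ 9.693e-01 -2.459e-01 -2.000e-04  4.644e-01]
 [-2.459e-01 -9.693e-01  2.000e-04 -1.287e-01]
 [-3.000e-04 -2.000e-04 -1.000e+00  1.562e-01]]
```

View pics/w5.png

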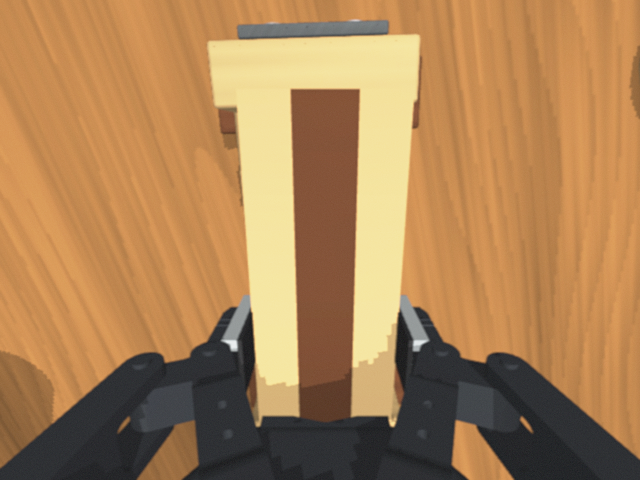

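View pics/s5.png

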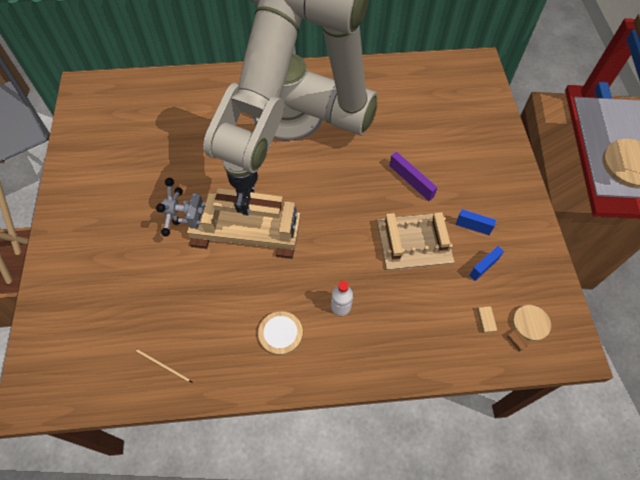

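```bash
python3 - <<'E'
from h import *
T=np.load('T5.npy'); T[:3]=np.vstack([wT()[:3]])
t=cv2.imread('pics/w5.png'); crop(t,195,10,435,190,3,'pics/w5a.png')
b=np.array([ray('wrist',p,.1785,T) for p in[(237,89),(412.5,89),(395,380),(257,380)]]); 
j=np.array([ray('wrist',p,.115,T) for p in[(208.5,42),(418.5,35.5),(414,97),(216.5,107)]])
for q in(b,j):
    print(q[:,:2].round(4).tolist(),[np.linalg.norm(q[i]-q[(i+1)%4]).round(4) for i in range(4)])
    v=(q[0]+q[1]-q[2]-q[3]); print(np.degrees(np.arctan2(v[1],v[0])), [np.degrees(np.arctan2(*(q[k]-q[l])[[1,0]])) for k,l in((0,3),(1,2))]); v=q[1]-q[0]; print('width dir',np.degrees(np.arctan2(v[1],v[0]))+90)
E
```

```text
[[0.4609, -0.0351], [0.5137, -0.0486], [0.4881, -0.1535], [0.4343, -0.1398]] [np.float64(0.0544), np.float64(0.108), np.float64(0.0555), np.float64(0.108)]
75.98404649158184 [np.float64(75.69967362378651), np.float64(76.26839639789803)]
width dir 75.71876730488984
[[0.4421, -0.0031], [0.536, -0.0243], [0.5295, -0.0495], [0.4363, -0.0304]] [np.float64(0.0963), np.float64(0.0261), np.float64(0.0952), np.float64(0.028)]
76.8037036656393 [np.float64(77.9635669153325), np.float64(75.56104788794619)]
width dir 77.29285505813168
```

View pics/w5a.png

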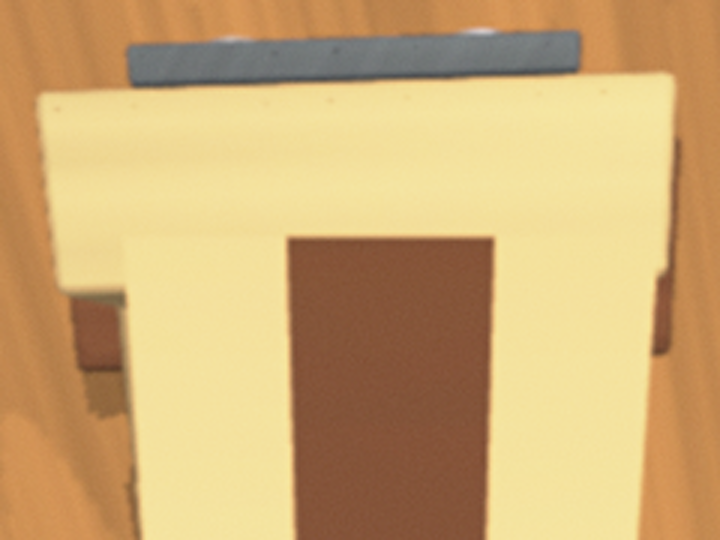

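>>> carry_out([
  [[-0.003,-0.006,0,0,0,0.032],[-0.003,-0.006,-0.01,0,0,0.032],[-0.003,-0.006,-0.025,0,0,0.032],[-0.003,-0.006,-0.032,0,0,0.032],[-0.003,-0.006,-0.032,0,0,0.032]],
])

```text
time_s: 10.05
tcp_pos: [0.4612, -0.1344, 0.1228]
ee_rot: [[0.976, -0.216, -0.002], [-0.216, -0.976, 0.001], [-0.002, -0.001, -1.0]]
ft_force: [0.3, -0.5, -2.0]
opening: 0.644
```

```bash
python3 - <<'E'
from h import *
T=wT(); print(T.round(4)); np.save('T6.npy',T)
w=imaging.get_image('wrist')[:,:,::-1]; s=imaging.get_image('scene')[:,:,::-1];t=imaging.get_image('top')[:,:,::-1]
cv2.imwrite('pics/w6.png',w);crop(s,150,150,310,265,5,'pics/s6.png');crop(t,335,230,515,340,4,'pics/t6.png')
E
```

```text
[[ 9.763e-01 -2.164e-01 -2.300e-03  4.612e-01]
 [-2.164e-01 -9.763e-01  1.400e-03 -1.344e-01]
 [-2.500e-03 -8.000e-04 -1.000e+00  1.228e-01]
 [ 0.000e+00  0.000e+00  0.000e+00  1.000e+00]]
```

View pics/w6.png

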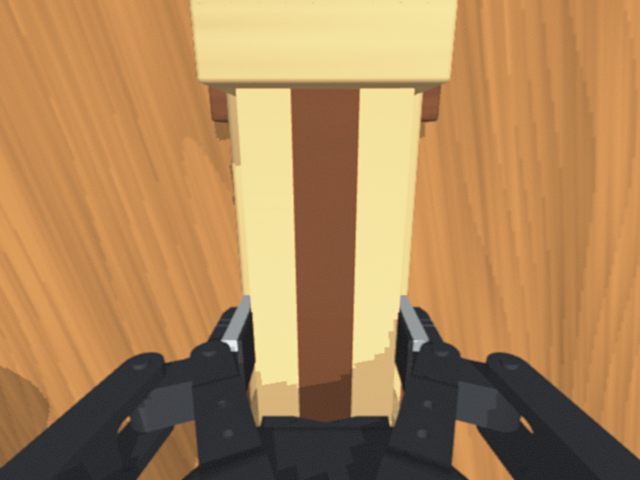

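View pics/s6.png

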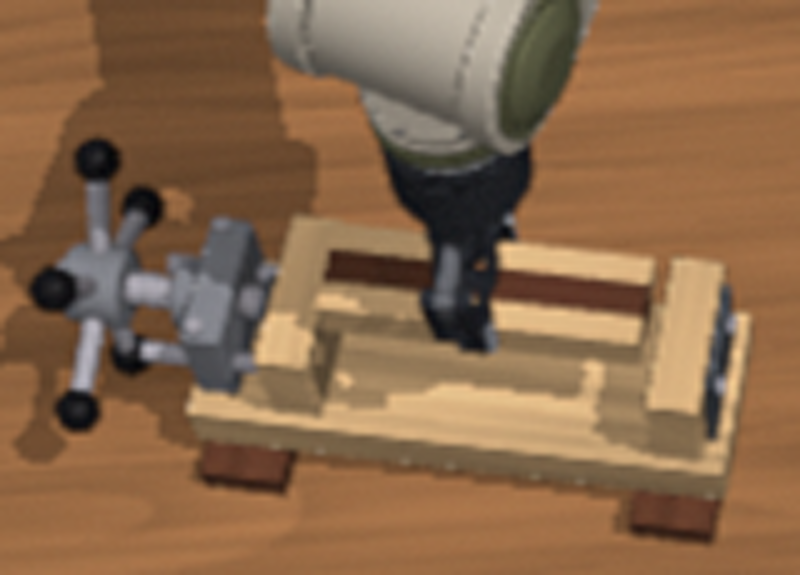

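View pics/t6.png

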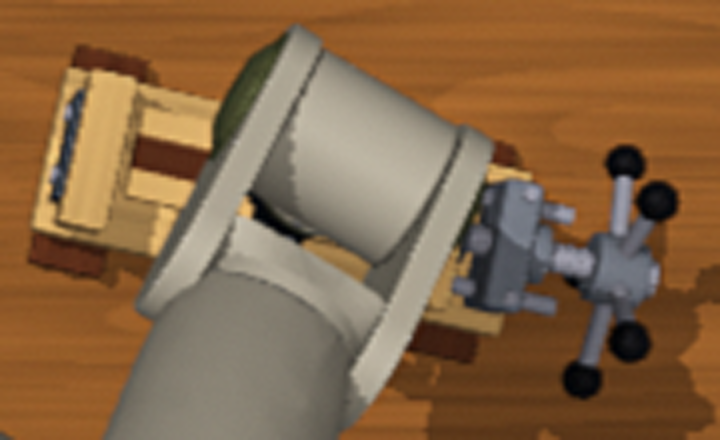

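```bash
python3 - <<'E'
from h import *
T=np.load('T6.npy'); f=T[:3,1]
ey=T[:3,1]; ex=T[:3,0]
b=np.array([ray('wrist',p,.1453,T) for p in[(237,88.5),(414,88.5)]]); j=np.array([ray('wrist',p,.115,T) for p in[(199.5,82.5),(449,80.5)]])
for q in(b,j): print(((q-T[:3,3])@-ey).round(4),((q-T[:3,3])@ex).round(4), np.linalg.norm(q[0]-q[1]))
E
```

```text
[0.09   0.0899] [-0.0264  0.0285] 0.054856075518145836
[0.0953 0.0959] [-0.0477  0.0489] 0.09654548899682809
```

>>> carry_out([
  [[0,0,-0.02,0,0,0],[0,0,-0.04,0,0,0],[0,0,-0.055,0,0,0],[0,0,-0.062,0,0,0],[0,0,-0.064,0,0,0]],
])

```text
time_s: 10.7
tcp_pos: [0.4618, -0.1349, 0.0598]
ee_rot: [[0.977, -0.215, -0.0], [-0.215, -0.977, 0.0], [-0.0, -0.0, -1.0]]
ft_force: [0.2, -0.0, -2.2]
opening: 0.646
```

>>> carry_out([
  [[0,0,-0.001,0,0,0],[0,0,-0.001,0,0,0]],
])

```text
time_s: 10.9
tcp_pos: [0.4621, -0.135, 0.0595]
ee_rot: [[0.977, -0.215, 0.001], [-0.215, -0.977, -0.001], [0.001, 0.0, -1.0]]
ft_force: [0.2, 0.7, -1.7]
opening: 0.645
```

>>> carry_out([
  [[0,0,-0.001,0,0,0],[0,0,-0.002,0,0,0],[0,0,-0.002,0,0,0]],
])

```text
time_s: 11.2
tcp_pos: [0.4617, -0.1349, 0.057]
ee_rot: [[0.977, -0.215, 0.0], [-0.215, -0.977, -0.0], [0.0, 0.0, -1.0]]
ft_force: [-0.1, -0.4, -1.7]
opening: 0.643
```

>>> carry_out([
  [[0,0,-0.001,0,0,0],[0,0,-0.001,0,0,0]],
])

```text
time_s: 11.4
tcp_pos: [0.4618, -0.1349, 0.0566]
ee_rot: [[0.977, -0.215, 0.001], [-0.215, -0.977, -0.0], [0.001, 0.0, -1.0]]
ft_force: [-1.4, 1.6, 6.4]
opening: 0.644
```

Bed contact at +6 N. I'll release only partway, so the fingers stay clear of everything.

>>> carry_out([
  [[0,0,0,0,0,0],[0,0,0,0,0,0],[0,0,0,0,0,0],[0,0,0,0,0,0]],
], jaw=0.1)

```text
time_s: 11.8
tcp_pos: [0.4617, -0.1349, 0.0559]
ee_rot: [[0.977, -0.215, -0.0], [-0.215, -0.977, -0.0], [-0.0, 0.0, -1.0]]
ft_force: [-0.4, -0.9, -0.0]
opening: 0.902
```

>>> carry_out([
  [[0,0,0.02,0,0,0],[0,0,0.06,0,0,0],[0,0,0.11,0,0,0],[0,0,0.16,0,0,0],[0,0,0.2,0,0,0]],
])

```text
time_s: 12.3
tcp_pos: [0.4617, -0.1348, 0.2589]
ee_rot: [[0.977, -0.215, 0.002], [-0.215, -0.977, -0.001], [0.002, 0.001, -1.0]]
ft_force: [1.0, -0.5, 0.9]
opening: 0.905
```

```bash
python3 - <<'E'
from h import *
T=wT(); print(T.round(4),ctrl.read_state()['q']); np.save('T7.npy',T)
cv2.imwrite('pics/w7.png',imaging.get_image('wrist')[:,:,::-1])
E
```

```text
[[ 9.766e-01 -2.152e-01  2.100e-03  4.617e-01]
 [-2.152e-01 -9.766e-01 -1.300e-03 -1.348e-01]
 [ 2.300e-03  8.000e-04 -1.000e+00  2.589e-01]
 [ 0.000e+00  0.000e+00  0.000e+00  1.000e+00]] [-3.04216393e+01  1.35982744e+01  8.18360938e+01 -1.31053077e-03
  8.44236639e+01 -1.79957174e+01]
```

View pics/w7.png

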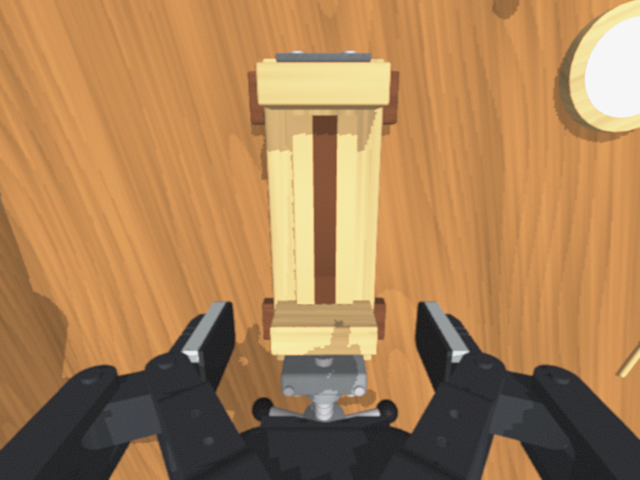

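The blank lies square and central on the bed, with its dark strip at col 325 and the jaw middles at col 324. Next is the wheel: shut the fingers, turn the tool -90° and go behind the rear upper spoke.

>>> carry_out([
  [[-0.025,-0.04,0,0,0,-0.14],[-0.05,-0.08,0,0,0,-0.28],[-0.075,-0.12,0,0,0,-0.42],[-0.1,-0.16,0,0,0,-0.56],[-0.127,-0.202,0,0,0,-0.7]],
], jaw=1.0)

```text
time_s: 12.85
tcp_pos: [0.3335, -0.3381, 0.2557]
ee_rot: [[0.604, -0.797, 0.0], [-0.797, -0.604, 0.0], [0.0, -0.0, -1.0]]
ft_force: [2.7, -0.0, -0.4]
opening: 0.043
```

>>> carry_out([
  [[0,0,0,0,0,-0.14],[0,0,0,0,0,-0.28],[0,0,0,0,0,-0.42],[0,0,0,0,0,-0.56],[0,0,0,0,0,-0.7]],
])

```text
time_s: 13.35
tcp_pos: [0.3346, -0.3368, 0.2555]
ee_rot: [[-0.052, -0.999, -0.0], [-0.999, 0.052, 0.0], [-0.0, 0.0, -1.0]]
ft_force: [0.1, 0.5, 0.4]
opening: -0.003
```

>>> carry_out([
  [[0,0,0,0,0,-0.14],[0,0,0,0,0,-0.171],[0,0,0,0,0,-0.171]],
])

```text
time_s: 13.65
tcp_pos: [0.3347, -0.3368, 0.2555]
ee_rot: [[-0.216, -0.977, -0.0], [-0.977, 0.216, 0.0], [-0.0, 0.0, -1.0]]
ft_force: [-0.9, 0.5, 0.4]
opening: -0.003
```

```bash
python3 - <<'E'
from h import *
T=wT(); print(T.round(4),ctrl.read_state()['q']); np.save('T8.npy',T)
cv2.imwrite('pics/w8.png',imaging.get_image('wrist')[:,:,::-1])
E
```

```text
[[-2.155e-01 -9.765e-01 -3.000e-04  3.347e-01]
 [-9.765e-01  2.155e-01  5.000e-04 -3.368e-01]
 [-4.000e-04  4.000e-04 -1.000e+00  2.555e-01]
 [ 0.000e+00  0.000e+00  0.000e+00  1.000e+00]] [-5.95105659e+01  1.31755766e+01  8.29826936e+01  3.99082219e-04
  8.38724116e+01  4.29346764e+01]
```

View pics/w8.png

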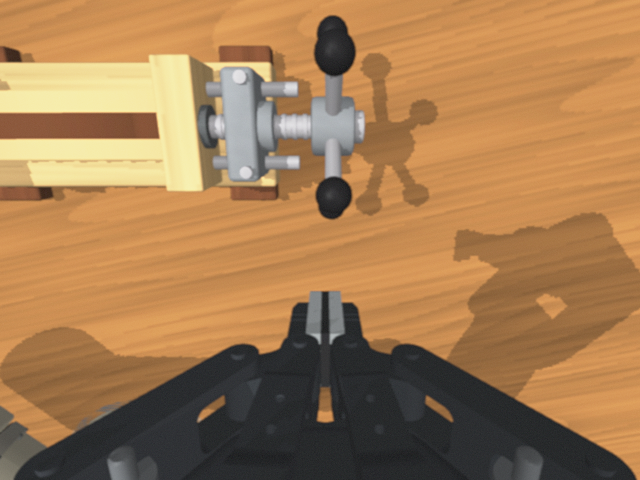

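```bash
cat >> h.py <<'E'
HUB=np.array([.4124,-.3584,.095]); EX=np.array([.2147,.9767,0]); EY=np.array([-.9767,.2147,0])
def ballang(T,uv,hub):
    o=(T@imaging.get_calibration('wrist')['mount'])[:3,3]; p=ray('wrist',uv,0,T); d=p-o
    s=((hub-o)@EX)/(d@EX); q=o+s*d-hub; return q@EY,q[2],np.degrees(np.arctan2(-(q@EY),q[2]))
def onz(T,uv,z,hub=HUB):
    q=ray('wrist',uv,z,T)-hub; return (q@EX).round(4),(q@EY).round(4)
E
python3 - <<'E'
from h import *
T=np.load('T8.npy')
for uv,z in(((333,195),.155),((335,50),.157)): print(onz(T,uv,z))
for uv in((332.5,209),(333,27)): print(onz(T,uv,.072))
q=T[:3,3]-HUB; print('tcp',q@EX,q@EY)
print('jaw face',onz(T,(155,55),.115),onz(T,(167,190),.115), 'hub ends',onz(T,(312,125),.118),onz(T,(355,125),.118))
E
```

```text
(np.float64(-0.0005), np.float64(0.0454))
(np.float64(-0.0012), np.float64(-0.0436))
(np.float64(-0.0021), np.float64(0.0732))
(np.float64(-0.0018), np.float64(-0.0767))
tcp 0.0044190640303688866 0.08057419863211775
jaw face (np.float64(0.1266), np.float64(-0.0487)) (np.float64(0.1312), np.float64(0.0482)) hub ends (np.float64(0.0146), np.float64(-0.0009)) (np.float64(-0.0176), np.float64(-0.0008))
```

```bash
cat >> h.py <<'E'
def arc(t0,t1,n,p0,xc=.002,gap=.024,dz=.014):
    for t in np.linspace(t0,t1,n):
        r=np.radians(t); p=HUB+EX*xc+EY*(-.075*np.sin(r)+gap); p[2]=.095+.075*np.cos(r)-dz
        print(round(t,1),np.round(p-p0,4).tolist())
E
python3 - <<'E'
from h import *
p0=ctrl.read_state()['tcp_pos']; arc(-40,40,11,p0)
E
```

```text
-40.0 [0.0077, -0.0041, -0.1172]
-32.0 [0.0159, -0.006, -0.111]
-24.0 [0.0249, -0.0079, -0.1061]
-16.0 [0.0346, -0.01, -0.1025]
-8.0 [0.0445, -0.0122, -0.1003]
0.0 [0.0547, -0.0145, -0.0996]
8.0 [0.0649, -0.0167, -0.1003]
16.0 [0.0749, -0.0189, -0.1025]
24.0 [0.0845, -0.021, -0.1061]
32.0 [0.0936, -0.023, -0.111]
40.0 [0.1018, -0.0248, -0.1172]
```

>>> carry_out([
  [[0,-0.002,-0.045,0,0,0],[0,-0.002,-0.09,0,0,0],[0,-0.002,-0.115,0,0,0],[0.0077,-0.004,-0.117,0,0,0],[0.016,-0.006,-0.111,0,0,0]],
])

```text
time_s: 14.2
tcp_pos: [0.3508, -0.3426, 0.1449]
ee_rot: [[-0.215, -0.977, -0.002], [-0.977, 0.215, 0.003], [-0.002, 0.002, -1.0]]
ft_force: [-2.6, 1.5, -1.8]
opening: -0.002
```

>>> carry_out([
  [[0.009,-0.002,0.005,0,0,0],[0.0186,-0.004,0.0085,0,0,0],[0.0285,-0.006,0.0107,0,0,0],[0.0387,-0.0085,0.0114,0,0,0],[0.049,-0.0107,0.0107,0,0,0]],
])

```text
time_s: 14.7
tcp_pos: [0.401, -0.3544, 0.1577]
ee_rot: [[-0.215, -0.977, 0.002], [-0.977, 0.215, -0.003], [0.003, -0.003, -1.0]]
ft_force: [-4.7, -1.4, 3.6]
opening: 0.002
```

```bash
python3 - <<'E'
from h import *
T=wT(); np.save('T9.npy',T); print(T[:3,3],ctrl.read_state()['ft_force'])
cv2.imwrite('pics/w9.png',imaging.get_image('wrist')[:,:,::-1])
E
```

```text
[ 0.40102116 -0.35442544  0.15765063] [-4.68571176 -1.41485238  3.55375173]
```

View pics/w9.png

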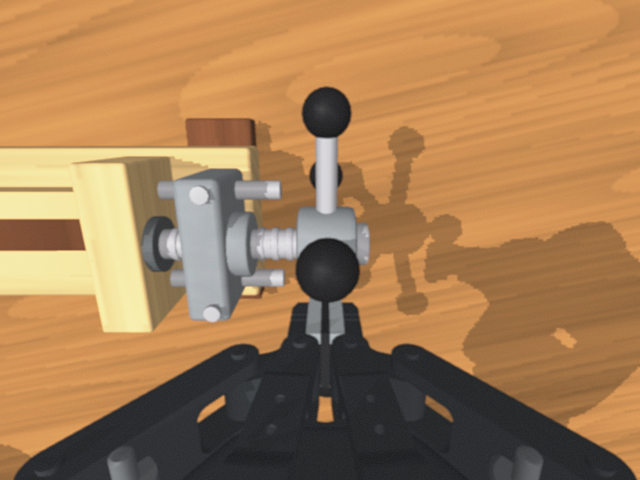

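>>> carry_out([
  [[0.01,-0.0022,-0.0022,0,0,0],[0.0196,-0.0043,-0.0058,0,0,0],[0.0287,-0.0063,-0.0107,0,0,0],[0.037,-0.0081,-0.017,0,0,0],[0.0405,-0.009,-0.0205,0,0,0]],
])

```text
time_s: 15.25
tcp_pos: [0.4416, -0.3626, 0.1346]
ee_rot: [[-0.215, -0.977, 0.001], [-0.977, 0.215, 0.0], [-0.0, -0.001, -1.0]]
ft_force: [-0.7, 3.1, 5.5]
opening: 0.001
```

>>> carry_out([
  [[-0.005,0.001,0.03,0,0,0],[-0.015,0.003,0.07,0,0,0],[-0.05,0.011,0.095,0,0,0],[-0.098,0.0215,0.095,0,0,0],[-0.108,0.0235,0.065,0,0,0]],
])

```text
time_s: 15.75
tcp_pos: [0.3311, -0.3398, 0.2029]
ee_rot: [[-0.217, -0.976, 0.004], [-0.976, 0.216, -0.007], [0.006, -0.006, -1.0]]
ft_force: [1.2, -0.5, -1.0]
opening: -0.003
```

```bash
python3 - <<'E'
from h import *
T=wT(); np.save('T10.npy',T); print(T[:3,3],ctrl.read_state()['ft_force'],(T[:3,3]-HUB)@EY,(T[:3,3]-HUB)@EX)
cv2.imwrite('pics/w10.png',imaging.get_image('wrist')[:,:,::-1])
E
```

```text
[ 0.33112905 -0.33975706  0.20291154] [ 1.20825257 -0.52132705 -0.97503198] 0.08337997499768328 0.0007596840360561291
```

View pics/w10.png

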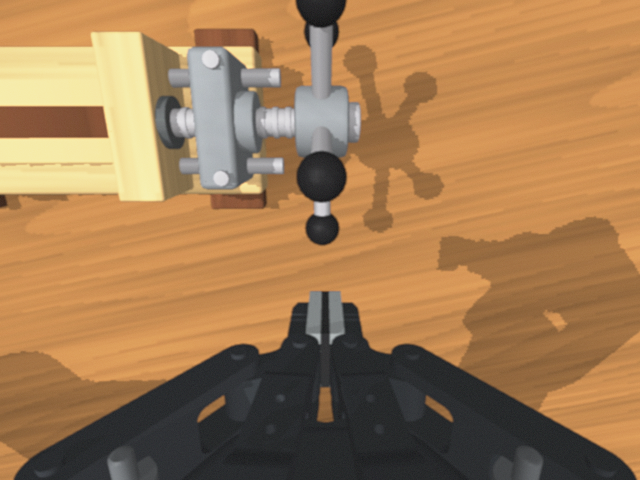

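```bash
python3 - <<'E'
from h import *
T=np.load('T10.npy'); hub=HUB+EX*.0025
print(ballang(T,(321,178),hub),ballang(T,(322,228),hub)); arc(-36,44,11,T[:3,3],xc=.004)
E
```

```text
(np.float64(0.01195651323193973), np.float64(0.20493228815353845), np.float64(-3.33906396980064)) (np.float64(0.030130585697261285), np.float64(0.16104041247653497), np.float64(-10.597487773617992))
-36.0 [0.0156, -0.0001, -0.0612]
-28.0 [0.0243, -0.002, -0.0557]
-20.0 [0.0336, -0.0041, -0.0514]
-12.0 [0.0435, -0.0062, -0.0486]
-4.0 [0.0536, -0.0085, -0.0471]
4.0 [0.0638, -0.0107, -0.0471]
12.0 [0.0739, -0.0129, -0.0486]
20.0 [0.0837, -0.0151, -0.0514]
28.0 [0.0931, -0.0171, -0.0557]
36.0 [0.1017, -0.019, -0.0612]
44.0 [0.1096, -0.0208, -0.068]
```

```bash
cat >> h.py <<'E'
def ballcirc(T,uv):
    o=(T@imaging.get_calibration('wrist')['mount'])[:3,3]; d=ray('wrist',uv,0,T)-o
    oy,oz=(o-HUB)@EY,o[2]-.095; dy,dz=d@EY,d[2]
    r=np.roots([dy*dy+dz*dz,2*(oy*dy+oz*dz),oy*oy+oz*oz-.075**2])
    return [round(float(np.degrees(np.arctan2(-(oy+s*dy),oz+s*dz))),1) if abs(s.imag)<1e-9 else None for s in np.sort(r)]
E
python3 - <<'E'
from h import *
T=np.load('T10.npy'); print(ballcirc(T,(321,178)),ballcirc(T,(322,228)),ballcirc(T,(321,7)))
T=np.load('T8.npy'); print(ballcirc(T,(333,195)),ballcirc(T,(335,50)))
E
```

```text
[-22.3, -143.8] [-55.4, -94.7] [42.6, 104.5]
[-37.3, -122.7] [35.7, 122.3]
```

>>> carry_out([
  [[0.004,0.002,-0.045,0,0,0],[0.0156,0,-0.061,0,0,0],[0.0243,-0.002,-0.0557,0,0,0],[0.0336,-0.004,-0.0514,0,0,0],[0.0435,-0.006,-0.0486,0,0,0]],
])

```text
time_s: 16.3
tcp_pos: [0.3767, -0.3455, 0.1531]
ee_rot: [[-0.215, -0.977, 0.0], [-0.977, 0.215, -0.001], [0.001, -0.0, -1.0]]
ft_force: [-4.7, 1.8, 4.2]
opening: -0.002
```

>>> carry_out([
  [[0.01,-0.0023,0.0015,0,0,0],[0.0203,-0.0045,0.0015,0,0,0],[0.0304,-0.0067,0,0,0,0],[0.0402,-0.0089,-0.0028,0,0,0],[0.0496,-0.0109,-0.0071,0,0,0]],
])

```text
time_s: 16.8
tcp_pos: [0.4263, -0.3562, 0.1443]
ee_rot: [[-0.215, -0.977, 0.0], [-0.977, 0.215, -0.0], [0.0, -0.0, -1.0]]
ft_force: [-2.2, 1.4, 7.5]
opening: 0.001
```

>>> carry_out([
  [[0.0086,-0.0019,-0.0055,0,0,0],[0.0165,-0.0037,-0.0123,0,0,0],[0.0165,-0.0037,-0.0123,0,0,0]],
])

```text
time_s: 17.1
tcp_pos: [0.443, -0.3595, 0.131]
ee_rot: [[-0.215, -0.977, 0.0], [-0.977, 0.215, 0.001], [-0.001, -0.0, -1.0]]
ft_force: [0.4, -0.3, 0.3]
opening: -0.002
```

>>> carry_out([
  [[-0.005,0.001,0.03,0,0,0],[-0.015,0.003,0.07,0,0,0],[-0.05,0.011,0.095,0,0,0],[-0.098,0.0215,0.095,0,0,0],[-0.108,0.0235,0.065,0,0,0]],
])

```text
time_s: 17.6
tcp_pos: [0.3322, -0.3367, 0.2003]
ee_rot: [[-0.217, -0.976, 0.004], [-0.976, 0.217, -0.007], [0.006, -0.006, -1.0]]
ft_force: [1.0, -1.1, -0.4]
opening: 0.001
```

```bash
python3 - <<'E'
from h import *
T=wT(); np.save('T11.npy',T); print(T[:3,3],ctrl.read_state()['ft_force'],(T[:3,3]-HUB)@EY,(T[:3,3]-HUB)@EX)
cv2.imwrite('pics/w11.png',imaging.get_image('wrist')[:,:,::-1])
arc(-36,44,11,T[:3,3],xc=.007)
E
```

```text
[ 0.33220907 -0.336744    0.20026584] [ 0.95079517 -1.12639561 -0.37176429] 0.08297202667954183 0.00393442258329133
-36.0 [0.0152, -0.0002, -0.0586]
-28.0 [0.0239, -0.0021, -0.053]
-20.0 [0.0332, -0.0042, -0.0488]
-12.0 [0.043, -0.0063, -0.0459]
-4.0 [0.0531, -0.0085, -0.0444]
4.0 [0.0634, -0.0108, -0.0444]
12.0 [0.0735, -0.013, -0.0459]
20.0 [0.0833, -0.0152, -0.0488]
28.0 [0.0926, -0.0172, -0.053]
36.0 [0.1013, -0.0191, -0.0586]
44.0 [0.1091, -0.0209, -0.0653]
```

View pics/w11.png

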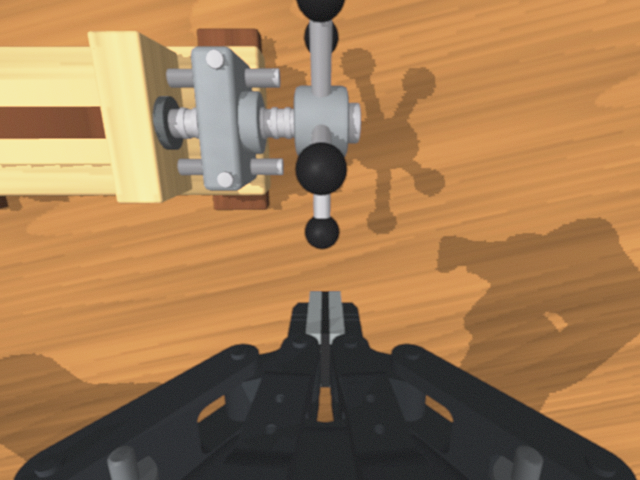

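>>> carry_out([
  [[0.004,0.001,-0.045,0,0,0],[0.0152,0,-0.0586,0,0,0],[0.0239,-0.002,-0.053,0,0,0],[0.0332,-0.004,-0.0488,0,0,0],[0.043,-0.006,-0.0459,0,0,0]],
])

```text
time_s: 18.15
tcp_pos: [0.3776, -0.3427, 0.1529]
ee_rot: [[-0.215, -0.977, 0.0], [-0.977, 0.215, -0.001], [0.001, -0.0, -1.0]]
ft_force: [-5.1, 1.9, 4.5]
opening: -0.002
```

>>> carry_out([
  [[0.005,-0.0012,0.001,0,0,0],[0.01,-0.0023,0.0015,0,0,0]],
])

```text
time_s: 18.35
tcp_pos: [0.3873, -0.3449, 0.1537]
ee_rot: [[-0.215, -0.977, 0.001], [-0.977, 0.215, -0.002], [0.002, -0.001, -1.0]]
ft_force: [-3.5, -0.1, 3.4]
opening: 0.0
```

>>> carry_out([
  [[0.005,-0.0012,0.0001,0,0,0],[0.01,-0.0023,0,0,0,0]],
])

```text
time_s: 18.55
tcp_pos: [0.3971, -0.3469, 0.1529]
ee_rot: [[-0.216, -0.976, 0.0], [-0.976, 0.216, -0.0], [0.0, -0.0, -1.0]]
ft_force: [-3.1, 0.7, 2.1]
opening: 0.004
```

```bash
python3 - <<'E'
from h import *
T=wT(); np.save('T12.npy',T); print(T[:3,3],ctrl.read_state()['ft_force'],(T[:3,3]-HUB)@EY,(T[:3,3]-HUB)@EX)
cv2.imwrite('pics/w12.png',imaging.get_image('wrist')[:,:,::-1])
E
```

```text
[ 0.39709894 -0.34691351  0.15289533] [-3.13057646  0.73289216  2.09133521] 0.017410695054540567 0.007933718316894985
```

View pics/w12.png

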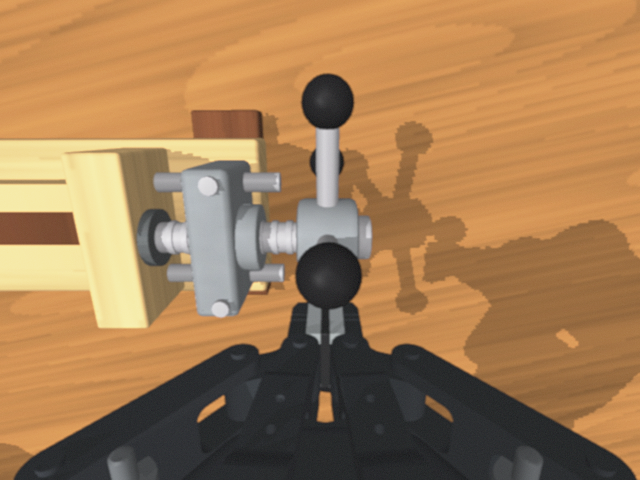

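>>> carry_out([
  [[0.005,-0.0011,-0.0008,0,0,0],[0.01,-0.0022,-0.0016,0,0,0]],
])

```text
time_s: 18.8
tcp_pos: [0.4071, -0.349, 0.151]
ee_rot: [[-0.216, -0.976, -0.0], [-0.976, 0.216, 0.0], [-0.0, 0.0, -1.0]]
ft_force: [-3.7, 0.5, 2.7]
opening: 0.003
```

>>> carry_out([
  [[0.004,-0.0009,-0.001,0,0,0],[0.008,-0.0018,-0.002,0,0,0]],
])

```text
time_s: 19.0
tcp_pos: [0.4152, -0.3508, 0.1489]
ee_rot: [[-0.215, -0.977, -0.0], [-0.977, 0.215, 0.0], [-0.0, 0.0, -1.0]]
ft_force: [-3.2, 1.1, 2.7]
opening: 0.0
```

>>> carry_out([
  [[0.004,-0.0009,-0.0017,0,0,0],[0.008,-0.0018,-0.0034,0,0,0]],
])

```text
time_s: 19.2
tcp_pos: [0.4231, -0.3526, 0.1455]
ee_rot: [[-0.215, -0.977, -0.0], [-0.977, 0.215, 0.0], [-0.0, 0.0, -1.0]]
ft_force: [-3.0, 1.2, 2.7]
opening: 0.0
```

>>> carry_out([
  [[0.006,-0.0013,-0.0032,0,0,0],[0.012,-0.0026,-0.0072,0,0,0],[0.019,-0.0042,-0.0132,0,0,0],[0.019,-0.0042,-0.0132,0,0,0]],
])

```text
time_s: 19.6
tcp_pos: [0.4428, -0.3566, 0.1317]
ee_rot: [[-0.215, -0.977, 0.0], [-0.977, 0.215, 0.001], [-0.001, -0.0, -1.0]]
ft_force: [-0.1, -0.0, -0.1]
opening: -0.001
```

>>> carry_out([
  [[-0.005,0.001,0.03,0,0,0],[-0.015,0.003,0.07,0,0,0],[-0.05,0.011,0.095,0,0,0],[-0.098,0.0215,0.095,0,0,0],[-0.108,0.0235,0.065,0,0,0]],
])

```text
time_s: 20.1
tcp_pos: [0.3323, -0.334, 0.2008]
ee_rot: [[-0.217, -0.976, 0.004], [-0.976, 0.217, -0.008], [0.007, -0.006, -1.0]]
ft_force: [0.9, -0.9, -0.8]
opening: 0.003
```

```bash
python3 - <<'E'
from h import *
T=wT(); np.save('T13.npy',T); print(T[:3,3],ctrl.read_state()['ft_force'],(T[:3,3]-HUB)@EY,(T[:3,3]-HUB)@EX)
cv2.imwrite('pics/w13.png',imaging.get_image('wrist')[:,:,::-1])
crop(imaging.get_image('scene')[:,:,::-1],150,170,310,265,5,'pics/s13.png')
arc(-36,44,11,T[:3,3],xc=.010)
E
```

```text
[ 0.33228393 -0.334023    0.20080925] [ 0.93561921 -0.87328155 -0.80899476] 0.08348311104948206 0.006608097831551108
-36.0 [0.0158, 0.0, -0.0591]
-28.0 [0.0244, -0.0019, -0.0536]
-20.0 [0.0338, -0.0039, -0.0493]
-12.0 [0.0436, -0.0061, -0.0464]
-4.0 [0.0537, -0.0083, -0.045]
4.0 [0.0639, -0.0106, -0.045]
12.0 [0.0741, -0.0128, -0.0464]
20.0 [0.0839, -0.015, -0.0493]
28.0 [0.0932, -0.017, -0.0536]
36.0 [0.1019, -0.0189, -0.0591]
44.0 [0.1097, -0.0206, -0.0659]
```

View pics/w13.png

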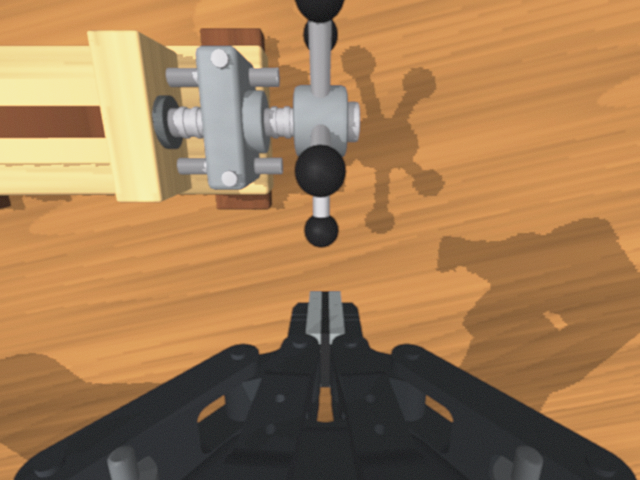

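View pics/s13.png

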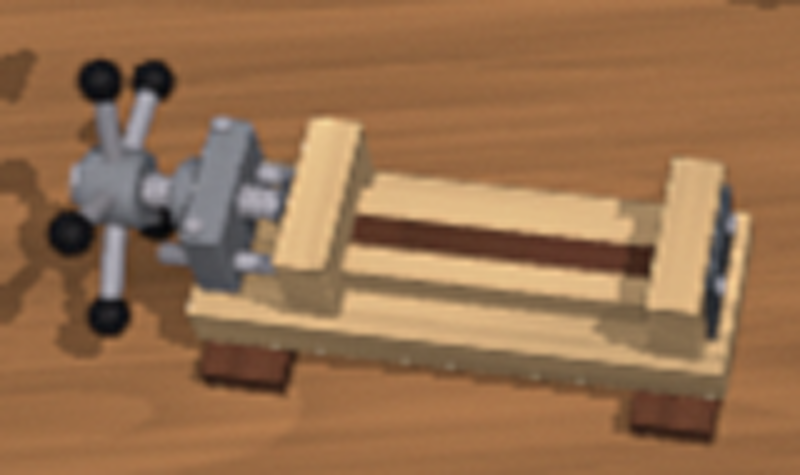

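>>> carry_out([
  [[0.004,0.001,-0.045,0,0,0],[0.0158,0,-0.059,0,0,0],[0.0244,-0.002,-0.0536,0,0,0],[0.0338,-0.004,-0.0493,0,0,0],[0.0436,-0.006,-0.0464,0,0,0]],
])

```text
time_s: 20.7
tcp_pos: [0.3784, -0.3399, 0.153]
ee_rot: [[-0.215, -0.977, 0.0], [-0.977, 0.215, -0.002], [0.002, -0.001, -1.0]]
ft_force: [-5.3, 1.7, 2.5]
opening: -0.003
```

>>> carry_out([
  [[0.005,-0.0012,0.001,0,0,0],[0.01,-0.0023,0.0014,0,0,0]],
])

```text
time_s: 20.9
tcp_pos: [0.388, -0.3421, 0.1536]
ee_rot: [[-0.215, -0.977, 0.001], [-0.977, 0.215, -0.002], [0.002, -0.001, -1.0]]
ft_force: [-4.0, 0.6, 3.0]
opening: 0.001
```

>>> carry_out([
  [[0.005,-0.0012,0.0001,0,0,0],[0.01,-0.0023,0,0,0,0]],
])

```text
time_s: 21.1
tcp_pos: [0.3977, -0.3441, 0.1527]
ee_rot: [[-0.216, -0.976, 0.0], [-0.976, 0.216, -0.0], [0.0, -0.0, -1.0]]
ft_force: [-4.4, 0.8, 2.4]
opening: -0.002
```

>>> carry_out([
  [[0.003,-0.0007,-0.0005,0,0,0]],
])

```text
time_s: 21.2
tcp_pos: [0.4008, -0.3447, 0.152]
ee_rot: [[-0.215, -0.977, 0.0], [-0.977, 0.215, -0.0], [0.0, -0.0, -1.0]]
ft_force: [-4.1, 0.4, 2.8]
opening: 0.001
```

>>> carry_out([
  [[0.003,-0.0007,-0.0005,0,0,0]],
])

```text
time_s: 21.3
tcp_pos: [0.4036, -0.3453, 0.1514]
ee_rot: [[-0.215, -0.977, -0.0], [-0.977, 0.215, 0.0], [-0.0, 0.0, -1.0]]
ft_force: [-2.9, 0.9, 2.7]
opening: -0.003
```

>>> carry_out([
  [[0.003,-0.0007,-0.0007,0,0,0]],
])

```text
time_s: 21.4
tcp_pos: [0.4065, -0.346, 0.1507]
ee_rot: [[-0.215, -0.977, -0.0], [-0.977, 0.215, 0.0], [-0.0, 0.0, -1.0]]
ft_force: [-4.5, 1.4, 3.8]
opening: -0.0
```

>>> carry_out([
  [[0.003,-0.0007,-0.0008,0,0,0]],
])

```text
time_s: 21.5
tcp_pos: [0.4093, -0.3467, 0.1499]
ee_rot: [[-0.216, -0.977, -0.001], [-0.977, 0.216, 0.0], [-0.0, 0.001, -1.0]]
ft_force: [-6.2, 1.7, 4.8]
opening: -0.001
```

>>> carry_out([
  [[0.003,-0.0007,-0.0009,0,0,0]],
])

```text
time_s: 21.6
tcp_pos: [0.4122, -0.3473, 0.1491]
ee_rot: [[-0.215, -0.977, -0.001], [-0.977, 0.215, 0.0], [-0.0, 0.001, -1.0]]
ft_force: [-8.9, 2.3, 6.7]
opening: 0.001
```

Force is rising, so the jaw is gripping. I'll continue in small steps to the hard stop.

>>> carry_out([
  [[0.002,-0.0004,-0.0006,0,0,0]],
])

```text
time_s: 21.7
tcp_pos: [0.4125, -0.3474, 0.1486]
ee_rot: [[-0.215, -0.977, -0.005], [-0.977, 0.215, 0.001], [-0.0, 0.006, -1.0]]
ft_force: [-24.0, 4.2, 16.2]
opening: -0.0
```

>>> carry_out([
  [[0.002,-0.0004,-0.0006,0,0,0]],
])

```text
time_s: 21.8
tcp_pos: [0.4128, -0.3475, 0.1485]
ee_rot: [[-0.215, -0.977, -0.009], [-0.977, 0.215, 0.002], [-0.0, 0.01, -1.0]]
ft_force: [-35.9, 6.7, 25.4]
opening: 0.001
```

>>> carry_out([
  [[0.001,-0.0002,-0.0003,0,0,0]],
])

```text
time_s: 21.9
tcp_pos: [0.4128, -0.3475, 0.1485]
ee_rot: [[-0.215, -0.976, -0.011], [-0.977, 0.215, 0.003], [-0.0, 0.012, -1.0]]
ft_force: [-38.1, 7.4, 26.5]
opening: 0.001
```

Hard stop: TCP static while the force climbed to 47 N. Backing off and checking.

>>> carry_out([
  [[-0.006,0.0013,0.001,0,0,0],[-0.014,0.003,0.003,0,0,0],[-0.02,0.004,0.04,0,0,0],[-0.03,0.006,0.085,0,0,0],[-0.06,0.012,0.1,0,0,0]],
])

```text
time_s: 22.4
tcp_pos: [0.3589, -0.3376, 0.2512]
ee_rot: [[-0.214, -0.977, 0.005], [-0.977, 0.214, -0.006], [0.005, -0.006, -1.0]]
ft_force: [-0.2, -1.0, 0.3]
opening: -0.001
```

>>> carry_out([
  [[-0.03,0.006,0.02,0,0,0],[-0.03,0.006,0.02,0,0,0]],
])

```text
time_s: 22.6
tcp_pos: [0.3261, -0.3305, 0.2702]
ee_rot: [[-0.217, -0.976, 0.003], [-0.976, 0.217, -0.004], [0.004, -0.004, -1.0]]
ft_force: [0.8, -1.5, -1.2]
opening: 0.002
```

```bash
python3 - <<'E'
from h import *
T=wT(); np.save('T14.npy',T); print(T[:3,3],ctrl.read_state()['ft_force'])
cv2.imwrite('pics/w14.png',imaging.get_image('wrist')[:,:,::-1])
s=imaging.get_image('scene')[:,:,::-1]; cv2.imwrite('pics/s14f.png',s)
crop(s,150,170,310,265,5,'pics/s14.png')
E
```

```text
[ 0.3261494  -0.33047101  0.27020346] [ 0.83396821 -1.45695524 -1.21294498]
```

View pics/w14.png

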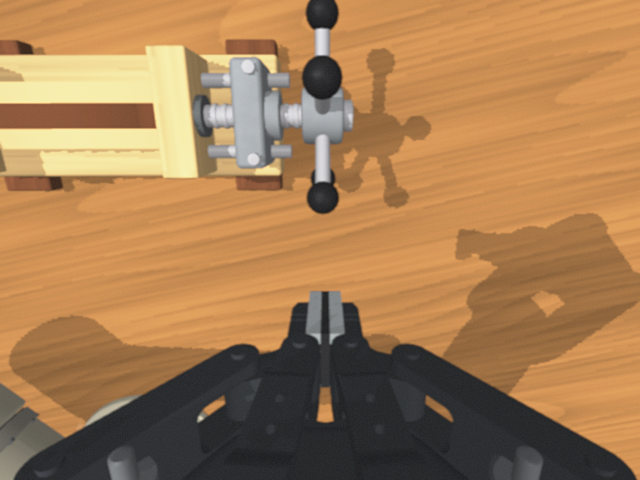

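View pics/s14.png

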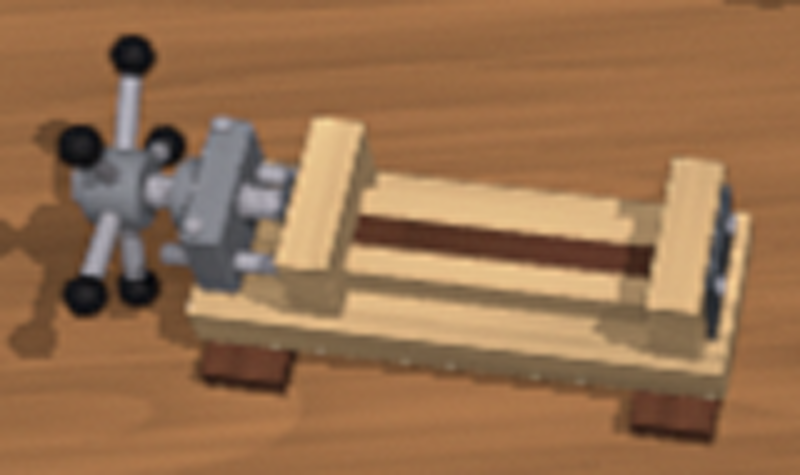

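View pics/s14f.png

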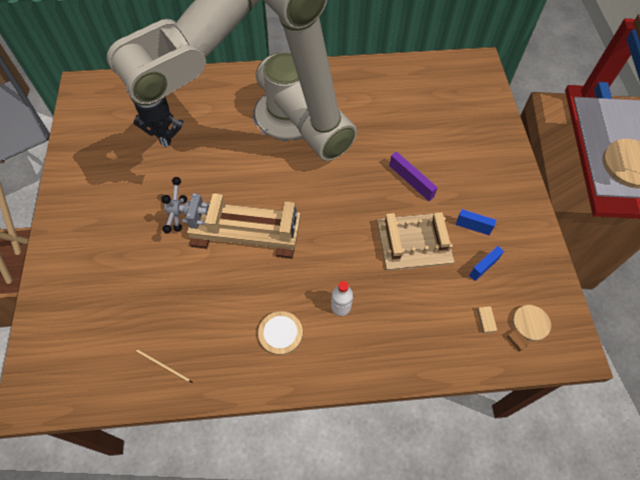

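```bash
python3 - <<'E'
from h import *
T=np.load('T14.npy'); print(ballcirc(T,(322,77)),ballcirc(T,(322.5,197)),ballcirc(T,(322,13)))
E
```

```text
[15.5, 149.1] [-55.4, -104.4] [60.3, 88.4]
```

>>> carry_out([
  [[0.02,0.04,0.02,0,0,0.14],[0.04,0.08,0.02,0,0,0.28],[0.06,0.12,0.02,0,0,0.42],[0.08,0.16,0.02,0,0,0.56],[0.1,0.195,0.02,0,0,0.7]],
])

```text
time_s: 23.2
tcp_pos: [0.4287, -0.133, 0.2867]
ee_rot: [[0.47, -0.882, -0.001], [-0.882, -0.47, 0.001], [-0.001, -0.0, -1.0]]
ft_force: [0.8, -0.7, 0.3]
opening: -0.001
```

>>> carry_out([
  [[0.035,0,0,0,0,0.14],[0.035,0,0,0,0,0.28],[0.035,0,0,0,0,0.42],[0.035,0,0,0,0,0.56],[0.035,0,0,0,0,0.7]],
])

```text
time_s: 23.7
tcp_pos: [0.4633, -0.1349, 0.2863]
ee_rot: [[0.928, -0.372, -0.001], [-0.372, -0.928, 0.001], [-0.002, -0.001, -1.0]]
ft_force: [0.6, -0.6, -0.5]
opening: -0.0
```

>>> carry_out([
  [[0,0,0,0,0,0.14],[0,0,0,0,0,0.17],[0,0,0,0,0,0.17]],
])

```text
time_s: 24.0
tcp_pos: [0.4629, -0.1351, 0.2868]
ee_rot: [[0.976, -0.218, -0.001], [-0.218, -0.976, 0.001], [-0.001, -0.001, -1.0]]
ft_force: [-0.1, 0.3, 0.4]
opening: 0.001
```

```bash
python3 - <<'E'
from h import *
T=wT(); np.save('T15.npy',T); print(T.round(4))
w=imaging.get_image('wrist')[:,:,::-1]; cv2.imwrite('pics/w15.png',w); crop(w,240,30,410,380,1.7,'pics/w15a.png')
E
```

```text
[[ 9.760e-01 -2.178e-01 -9.000e-04  4.629e-01]
 [-2.178e-01 -9.760e-01  9.000e-04 -1.351e-01]
 [-1.100e-03 -7.000e-04 -1.000e+00  2.868e-01]
 [ 0.000e+00  0.000e+00  0.000e+00  1.000e+00]]
```

View pics/w15.png

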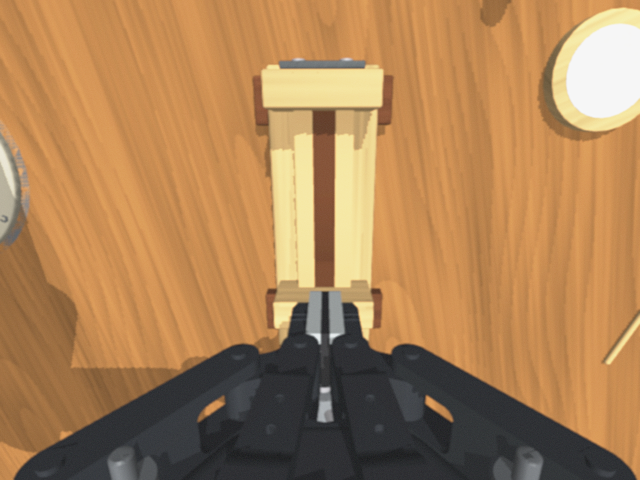

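The wheel spoke sits at 15.5°, where 5.3 rad predicts 15.7°. The blank is square against the tail jaw and on the middle line. Handing in.

```bash
python3 -c "
from rig import ctrl
print(ctrl.sign_off())"
```

```text
the job is handed in; nothing more can be done
None
```

The long blank is clamped tight between both jaws of the cramp, and I handed the job in at about 24 s on the robot's clock.

- **Blank:** I took the 180 mm bar from the middle slot and stood it on the free table. I tipped it onto its broad face, regripped it across its width and lowered it onto the bed, touching down at about 6 N.
- **Wheel:** Four spoke pushes wound it clockwise. On the last one the tool stopped moving and the push force rose to about 47 N, which I took as the hard stop. The last view put a spoke at 15.5°, where the tight position of 5.3 rad predicts 15.7°.
- **Last checks:** The dark strip is within about 2 pixels of the jaw middles, and the blank looks square and up against the tail jaw. The mid and short blanks are still standing in the rack and the glue bottle is upright. The blue and purple look-alikes were not touched, and the gripper ended clear of everything.

No check failed. One measurement was loose: my early estimates of the jaw gap left it open whether the wheel started at about 0.6 or 1.85 rad. The number of pushes needed showed it was 0.6.

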